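# Hang the stray spanner back in the sliding-door tool cabinet

## Robot

A 7-joint arm with a two-finger parallel gripper is mounted at the origin on a cart in front of the work surface, level with it; the furniture and walls round the work are solid. World frame = base frame: x ahead of the robot, y to its left, z up, the work surface at z = 0. Lengths are in m, angles in rad, forces in N, time in s.
With the tool pointing down it reaches from about 0.4 to 0.85 m from the base axis. Payload 10.4 kg.
Tool frame: the origin (TCP) lies between the finger pads; the fingertips stand ahead of it and the grasp point (between the pads) lies 5 mm behind it (manip.tip_extent is the z of the fingertips in the tool frame, in m); z points along the fingers, y is the line along which they close (so a half turn about z gives the same grasp; the last joint's range is limited). The gripper opens to 85 mm and grips with 20 to 120 N. Pads are 22 mm wide; open, the fingers measure 114 mm over their backs; the gripper's body (76 mm by 85 mm) begins 54 mm behind the grasp point. The pads swing forward as they close: fully open they stand 13 mm farther back than shut.
Start: joints at [1.131, 0.332, -0.065, 1.46, 0.022, 1.35, -0.088], TCP at [0.253, -0.572, 0.245] pointing down, gripper open.
Joint ranges: [-2.6, 2.6], [-0.5, 2.12], [-1.47, 1.34], [0.16, 2.42], [-1.27, 4.41], [0.06, 2.06], [-2.6, 2.6]. Speed limits (rad/s): [2.22, 2.22, 2.79, 2.79, 3.14, 3.14, 3.14].

## Interface

Orientations are given as a unit quaternion [x, y, z, w].
In Python, from workcell import status, viewer, manip gives the robot as it stands.
- The arm moves only by the tool play_rows, never from a script. Its argument "plan" is one flat list of numbers, 7 for each row, row after row: the turn, a rotation vector about the tool's x, y, z in degrees, then the shift along the tool's x, y, z in m, then the opening, from 0 (shut) to 1 (fully open). In form: [ax, ay, az, dx, dy, dz, grip, ax, ay, az, dx, dy, dz, grip, ...]. A call has 1 to 20 rows; each row is the pose to reach, as a shift and turn from the pose commanded when the call began, along the tool's axes at that moment; what a row does not reach only later rows make up. A row lasts 1/8 s, in which the tool goes at most 62.5 mm and 10.7 degrees, less where a joint would pass 70% of its speed; a pose out of reach is approached as far as the arm can. A call with a gripper value outside its range is refused whole. The fingers move at their own pace and stop on an object; "squeeze" is the grip in N (left out, the last holds). Time passes only in rows, so rows that repeat a pose let the fingers close. It gives the time, the measured TCP pose, the force, the opening and the grip force at its end, in the units of the state.
- status.get_obs(): the state, without advancing time (a new reading comes with each control period).
- viewer.camera(name): name is "scene" or "top" or "wrist"; returns the picture (384x512x3 uint8, red, green, blue); there is no depth.
- viewer.camera_model(name): a dict with "fx", "fy", "cx", "cy" (pixels), "R" (3x3) and "t" (3): a world point X has camera coordinates R X + t. Camera axes: x right, y down, z forward; pixel columns grow to the right and rows downward; lengths in m; the calibration is good to about 2 mm. A picture is of the moment at which its call begins: read the wrist's pose just before it. camera_model takes no time and is no camera call; for the wrist camera it gives the pose at the moment of the call.
- manip.hand_in(): hands the job in; it is judged then, once.
The state is a dict: "clock": time; "joint_pos": joint angles; "joint_velocities": joint speeds; "tau": joint torques, N m; "position": TCP position; "ee_rot": TCP orientation; "ft_force": force on the tool from outside, world axes, zero at the start; "torque": the same for the moment, N m; "grip_width": opening from 0.0 (shut) to 1.0 (fully open); "grasp_force": force on a finger pad.
Only numpy, scipy, OpenCV 4.12 (cv2) and the standard library are available. Lean on these libraries where they do the work, as an engineer would, in place of code of your own. Each camera call takes 0.05 s, during which the arm holds its last target. There are 200 camera calls.

## Task

Put the yellow-banded spanner from the wooden block back in the tool cabinet: slide open the glazed door that covers the empty hook, hang the spanner by its ring on that hook between its neighbours and let go, then slide the door fully shut again. Do not drop the spanner, do not knock the neighbouring spanners off or set them swinging hard, and leave the other things on the bench where they are.

Things in the scene. Friction and masses are not known exactly. Their poses are not given: they have to be found in the camera images.
- cabinet: Grey tool cabinet on the bench, fixed: 612 mm wide (y), 120 mm deep (x), 280 mm high. Origin at its underside, mid-width, 52 mm behind its front edge; its glazed front faces its -x; +y is left seen from the front. Floor's top 16 mm up. Back panel's face at x = +62 mm, hook rail on it to x = +56 mm. Side walls at y = +-300 mm reach forward to x = -20 mm. Small things on its roof, fixed, up to 315 mm.
- roof_edge (a point): Middle of the lower front edge of the cabinet's roof: cabinet x = -52 mm, y = 0, 266 mm up. The roof (14 mm thick) covers the full width and depth behind this edge, above doors and hooks, so a hand can come to the hooks only from the front, tilted about 40 to 50 degrees from vertical.
- door_left (a joint): Left sliding door on the front track (cabinet x = -46 to -38 mm): aluminium frame, clear pane, 310 x 234 mm, lower edge 18 mm up. 0 = shut (covers cabinet y = -10 to +300 mm); grows in m as it slides to cabinet -y, in front of the right door, to its stop at 0.22 (y = +80 to +300 mm open). Needs about 1.2 N plus 6 N per m/s and stays where it is left. Starts 0 to 8 mm open.
- door_right (a joint): Right sliding door on the rear track (cabinet x = -30 to -22 mm), else like the left one. 0 = shut (covers cabinet y = -300 to +10 mm); grows in m as it slides to cabinet +y, behind the left door, to its stop at 0.22 (y = -300 to -80 mm open). Same friction. Starts 0 to 8 mm open.
- door_left_handle (a point): Middle of the left door's handle: an upright dark round bar, 10 mm thick, 100 mm tall, its axis 29 mm in front of that door's face, at cabinet x = -75 mm, 150 mm up; standoffs 36 mm above and below its middle. 22 mm in from the door's left edge (cabinet y = +278 mm when shut). Moves with the door.
- door_right_handle (a point): Middle of the right door's handle: the same bar, also at cabinet x = -75 mm and 150 mm up, 45 mm in front of that door's face, 22 mm in from the door's right edge (cabinet y = -278 mm when shut). Moves with the door.
- hook_free: The one empty hook, fixed: a 5 mm steel rod pointing to cabinet -x. Origin on the rod's axis where a tool hangs: cabinet x = +25 mm, 182 mm up; axes as the cabinet's. The rod is level from 27 mm behind to 13 mm in front of it, then turns up to a tip 22 mm in front, 8 mm above the axis. It is the middle hook of the left three or of the right three (cabinet y about +190 or -190 mm).
- spanner: Steel combination spanner, yellow band under its ring, 60 to 130 g. Origin: centre of its ring (hole 16 mm, outside 25 mm, 8 mm thick). z runs from the open jaw (end 152 mm below, 34 mm wide in y, 7.5 mm thick) up to the ring; x is the hole's axis; both faces alike. Shank 12.5 mm wide (y), 6 mm thick, to 125 mm below the origin. Starts upright in the block; hung, its origin rests 5.5 mm under the hook's.
- block: Wooden bench block, fixed, 80 mm (x) x 150 mm (y) x 45 mm high, origin at the centre of its underside. The spanner stands, jaw down and 38 mm deep, in a slot at its middle, 11 mm (x) x 38 mm (y), with its axes along the block's. A small grey screwdriver stands fixed at y = -55 mm, handle 22 mm thick, up to 152 mm high.
- spanner_a: Neighbour: loose combination spanner with a red band, hanging on the outer hook at the left (its hook is like the empty one; hooks are about 56 mm apart). Origin at its ring's centre, z up to the ring, shank 12.5 mm wide, jaw end 158 mm below the origin and 38 mm wide in y.
- spanner_b: Neighbour: loose combination spanner with a green band, hanging on the inner hook of the left three (its hook is like the empty one; hooks are about 56 mm apart). Origin at its ring's centre, z up to the ring, shank 12.5 mm wide, jaw end 154 mm below the origin and 36 mm wide in y.
- spanner_c: Neighbour: loose combination spanner with a blue band, hanging on the inner hook of the right three (its hook is like the empty one; hooks are about 56 mm apart). Origin at its ring's centre, z up to the ring, shank 12.5 mm wide, jaw end 148 mm below the origin and 32 mm wide in y.
- spanner_d: Neighbour: loose combination spanner with a white band, hanging on the outer hook at the right (its hook is like the empty one; hooks are about 56 mm apart). Origin at its ring's centre, z up to the ring, shank 12.5 mm wide, jaw end 142 mm below the origin and 29 mm wide in y.
- spanner_e: Neighbour: loose combination spanner with a black band, hanging on the middle hook of the three that have no empty one (its hook is like the empty one; hooks are about 56 mm apart). Origin at its ring's centre, z up to the ring, shank 12.5 mm wide, jaw end 136 mm below the origin and 27 mm wide in y.
- multimeter: Bystander, loose on the bench: yellow and black multimeter, 152 x 78 x 44 mm; origin at the centre of its underside. Leave it alone.
- pliers: Bystander, loose on the bench: red-handled pliers, 164 mm long; origin at the centre of its underside. Leave it alone.
- torch: Bystander, loose on the bench: black torch, 185 mm long, 39 mm thick; origin at the centre of its underside. Leave it alone.
- driver: Bystander, loose on the bench: screwdriver with orange and black grip, 236 mm long, 35 mm thick; origin at the centre of its underside. Leave it alone.
- ring: Bystander, loose on the bench: black knurled trim ring, 112 mm across, 24 mm high; origin at the centre of its underside. Leave it alone.
- tape: Bystander, loose on the bench: roll of yellow masking tape, 112 mm across, 24 mm high; origin at the centre of its underside. Leave it alone.
- lamp: Bystander, loose on the bench: projector lamp module, 168 x 75 x 71 mm; origin at the centre of its underside. Leave it alone.

How it is judged:
By the outcome, as a careful person would: the job done as asked, in the order asked, and still so for the second after the job is handed in, with the robot touching nothing.
It also fails if it takes over 72 s, if anything falls off the work surface, if the arm or the gripper's body presses on something with over 40 N, if the wrist force passes 120 N, or if a joint passes its speed limit or range.

## Working session

There is one attempt and no reset: what is moved stays moved. The work goes in short steps, Python scripts to look and compute and a tool call to move; the robot and the scene stay as the last step left them, time stands still between calls to the robot, and variables do not carry over. Pictures are saved under pics/ and viewed, at most 10 in all, crops included, and the job is handed in when it is done.

Besides the shell and the picture viewer there is one more tool, called after "Call:" as a command line: name --argument value ..., lists and objects as JSON in quotes. play_rows: Moves the arm, as the interface text tells. Its arguments: {"type":"object","properties":{"plan":{"type":"array","items":{"type":"number"}},"squeeze":{"type":"number"}},"required":["plan"]}

```bash
ls; mkdir -p pics; python3 - <<'E'
from workcell import status, viewer, manip
import cv2, numpy as np
o=status.get_obs(); print({k:np.round(v,3).tolist() for k,v in o.items()}, manip.tip_extent)
for n in ["scene","top","wrist"]:
    im=viewer.camera(n); cv2.imwrite(f"pics/{n}0.png",im[:,:,::-1]); m=viewer.camera_model(n)
    R=np.array(m["R"]);print(n,m["fx"],m["cx"],m["cy"],(-R.T@np.array(m["t"])).round(3).tolist(),R.round(3).tolist())
a=cv2.imread("pics/scene0.png");b=cv2.imread("pics/top0.png")
cv2.imwrite("pics/both.png",cv2.resize(np.vstack([a,b]),None,fx=.78,fy=.78)) 
E
```

```text
pics
{'clock': 0.0, 'joint_pos': [1.131, 0.333, -0.065, 1.461, 0.022, 1.35, -0.088], 'joint_velocities': [0.001, 0.001, -0.001, -0.001, -0.001, 0.0, -0.0], 'tau': [0.002, -62.544, 0.05, -39.161, 0.016, 0.01, -0.0], 'position': [0.253, -0.571, 0.244], 'ee_rot': [0.978, 0.207, -0.0, -0.001], 'ft_force': [0.42, 0.051, -0.842], 'torque': [0.049, -0.01, 0.023], 'grasp_force': 0.0, 'grip_width': 0.999} 0.014
scene 428.1680777448816 255.12604953172246 189.4981073362261 [-0.217, 0.85, 0.947] [[-0.795, -0.606, 0.024], [-0.339, 0.411, -0.846], [0.502, -0.681, -0.532]]
top 488.8692041354443 262.80478699092 188.77580990980687 [0.013, -0.287, 2.244] [[0.24, -0.971, -0.003], [-0.937, -0.231, -0.262], [0.253, 0.065, -0.965]]
wrist 311.04418671461013 251.86554680637636 188.5716591805502 [0.327, -0.54, 0.373] [[0.405, -0.914, -0.002], [-0.868, -0.385, 0.313], [-0.287, -0.125, -0.95]]
```

View pics/scene0.png

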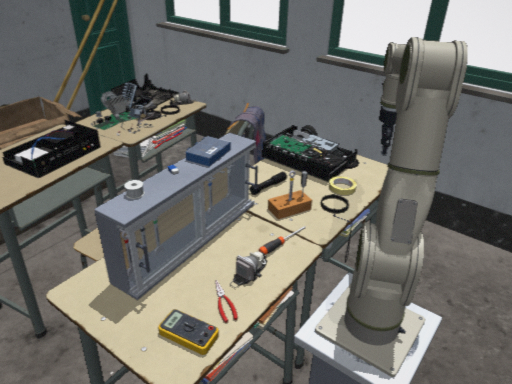

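View pics/top0.png

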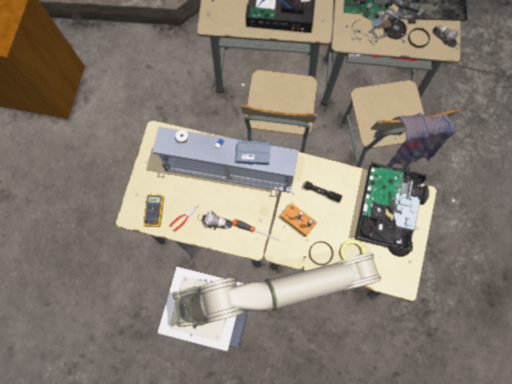

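The scene view shows the cabinet at (105–255, 135–290) and the block at (290,205). In the top view the block is at (298,220) and the cabinet roof at (155–300,130–190).

```bash
python3 - <<'E'
import cv2, numpy as np
a=cv2.imread("pics/scene0.png")[130:300,90:350];b=cv2.imread("pics/top0.png")[118:258,120:350]
f=lambda i:cv2.resize(i,(800,int(800*i.shape[0]/i.shape[1])),interpolation=cv2.INTER_CUBIC)
cv2.imwrite("pics/s1.png",f(a));cv2.imwrite("pics/t1.png",f(b))
E
```

```text
(no output)
```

View pics/s1.png

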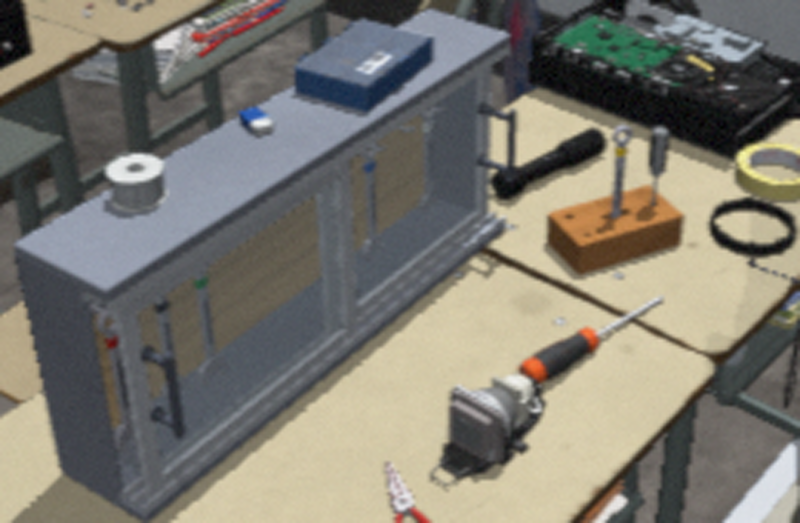

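View pics/t1.png

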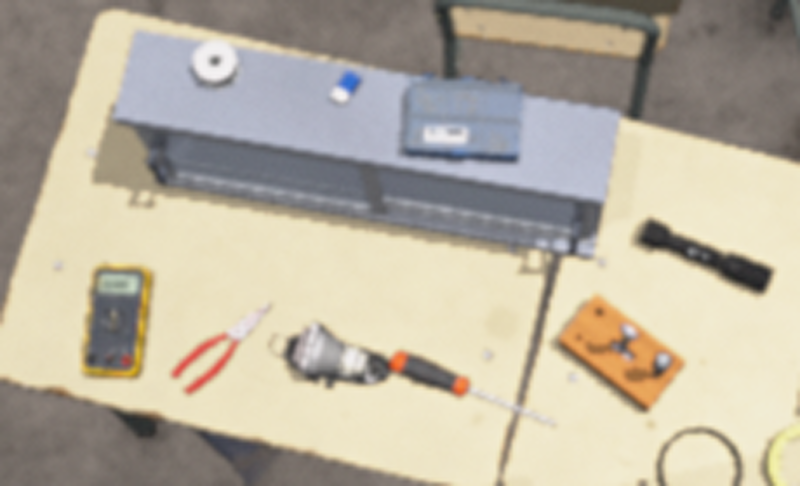

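The left trio is full (red, black and green bands), and on the right blue is visible with the middle hook empty. So the free hook is at cabinet y ≈ -190 and the right door has to be opened.

```bash
cat > h.py <<'E'
import numpy as np, cv2
from scipy.optimize import least_squares
from scipy.spatial.transform import Rotation as Ro
from workcell import status, viewer, manip
def proj(m,X):
    c=np.atleast_2d(X)@np.array(m["R"]).T+np.array(m["t"])
    return np.c_[m["fx"]*c[:,0]/c[:,2]+m["cx"],m["fy"]*c[:,1]/c[:,2]+m["cy"]]
def ray(m,uv):
    R=np.array(m["R"]);uv=np.atleast_2d(uv)
    d=np.c_[(uv[:,0]-m["cx"])/m["fx"],(uv[:,1]-m["cy"])/m["fy"],np.ones(len(uv))]@R
    return -R.T@np.array(m["t"]),d
def plane(m,uv,z):
    o,d=ray(m,uv);return o+d*((z-o[2])/d[:,2])[:,None]
def pose2(xyt,P):
    c,s=np.cos(xyt[2]),np.sin(xyt[2]);P=np.atleast_2d(P)
    return np.c_[xyt[0]+c*P[:,0]-s*P[:,1],xyt[1]+s*P[:,0]+c*P[:,1],P[:,2]]
def fit(obs,P0,x0):
    "obs: list of (model, uv, local points)"
    r=least_squares(lambda x:np.concatenate([(proj(m,pose2(x,P))-uv).ravel() for m,uv,P in obs]),x0,loss="soft_l1")
    return r
E
python3 - <<'E'
from h import *
T=viewer.camera_model("top");S=viewer.camera_model("scene")
t=lambda p:np.array(p)/3.478+[120,118]; s=lambda p:np.array(p)/3.077+[90,130]
c=plane(T,t([(136,32),(620,112),(604,200),(114,120)]),.28);print(c.round(3).tolist())
L=np.array([[.068,.306,.28],[.068,-.306,.28],[-.052,-.306,.28],[-.052,.306,.28]])
S_uv=s([(20,245),(105,292),(508,35),(145,515)]);SL=np.array([[.068,.306,.28],[-.052,.306,.28],[-.052,-.306,.28],[-.052,.306,0]])
r=fit([(T,t([(136,32),(620,112),(604,200),(114,120)]),L),(S,S_uv,SL)],None,[.75,0,-.1]);print(r.x.round(4),r.fun.round(1))
im=cv2.cvtColor(cv2.imread("pics/top0.png"),cv2.COLOR_BGR2HSV)
k=cv2.inRange(im,(5,140,80),(18,255,255));k[:, :270]=0;k[:,330:]=0;k[:190]=0;k[245:]=0
q=cv2.minAreaRect(np.argwhere(k)[:,::-1].astype(np.float32));b=cv2.boxPoints(q);print(q,plane(T,b,.04).round(3).tolist(), plane(T,[q[0]],.04).round(3))
E
```

```text
[[0.689, 0.346, 0.28], [0.73, -0.26, 0.28], [0.615, -0.266, 0.28], [0.572, 0.338, 0.28]]
[0.6435 0.0397 0.0685] [-0.8 -0.5  0.3 -0.5  0.5  0.8 -0.9  0.1 -3.1 -1.1  0.4 -0.9  0.5 -1.2
  0.7  3.9]
((298.10003662109375, 219.20001220703125), (31.600000381469727, 16.600000381469727), 36.869895935058594) [[0.483, -0.249, 0.04], [0.556, -0.279, 0.04], [0.496, -0.412, 0.04], [0.425, -0.381, 0.04]] [[ 0.49  -0.331  0.04 ]]
```

```bash
cat >> h.py <<'E'
def ori(yaw,tilt):
    f=np.array([np.cos(yaw),np.sin(yaw),0]);k=np.array([0,0,1.]);t=np.radians(tilt)
    z=np.sin(t)*f-np.cos(t)*k;x=-(np.cos(t)*f+np.sin(t)*k)
    return np.c_[x,np.cross(z,x),z]
def delta(R1,p1,R0=None,p0=None):
    if R0 is None:
        o=status.get_obs();R0=Ro.from_quat(o["ee_rot"]).as_matrix();p0=np.array(o["position"])
    return Ro.from_matrix(R0.T@R1).as_rotvec(degrees=True).round(1).tolist()+(R0.T@(np.array(p1)-p0)).round(4).tolist()
E
python3 - <<'E'
from h import *
C=[.6435,.0397,.0685]
print(delta(ori(C[2],50),pose2(C,[-.2,-.19,.26])[0]))
E
```

```text
[-68.3, -12.1, -146.4, 0.3516, -0.2902, -0.015]
```

Call:
play_rows --plan '[0,0,-40,0.08,-0.07,-0.015,1,0,0,-40,0.08,-0.07,-0.015,1,0,0,-40,0.08,-0.07,-0.015,1,0,0,-40,0.08,-0.07,-0.015,1,0,0,-80,0.18,-0.15,-0.015,0.5,0,0,-80,0.18,-0.15,-0.015,0.5,0,0,-80,0.18,-0.15,-0.015,0.5,0,0,-80,0.18,-0.15,-0.015,0.5,0,0,-120,0.27,-0.22,-0.015,0.5,0,0,-120,0.27,-0.22,-0.015,0.5,0,0,-120,0.27,-0.22,-0.015,0.5,0,0,-120,0.27,-0.22,-0.015,0.5,0,0,-160,0.352,-0.29,-0.015,0.5,0,0,-160,0.352,-0.29,-0.015,0.5,0,0,-160,0.352,-0.29,-0.015,0.5,0,0,-160,0.352,-0.29,-0.015,0.5]'

```text
clock: 2.15
position: [0.4576, -0.1632, 0.2601]
ee_rot: [-0.037, 0.999, -0.0, -0.0]
ft_force: [-0.8, -0.7, -0.3]
grip_width: 0.502
grasp_force: 0.0
```

```bash
python3 - <<'E'
from h import *
C=[.6435,.0397,.0685]
print(delta(ori(C[2],50),pose2(C,[-.2,-.19,.26])[0]),np.round(status.get_obs()["joint_pos"],2))
E
```

```text
[0.1, -50.0, 0.3, 0.0006, -0.0003, 0.0001] [ 0.81  0.05 -0.58  1.77  0.03  1.33  1.88]
```

Call:
play_rows --plan '[0,-10,0,0,0,0,0.5,0,-20,0,0,0,0,0.5,0,-30,0,0,0,0,0.5,0,-40,0,0,0,0,0.5,0,-50,0,0,0,0,0.5,0,-50,0,0,0,0,0.5,0,-50,0,0,0,0,0.5]'

```text
clock: 3.02
position: [0.4572, -0.1648, 0.2618]
ee_rot: [-0.031, 0.906, 0.013, 0.421]
ft_force: [-0.7, -0.6, 0.5]
grip_width: 0.498
grasp_force: 0.0
```

```bash
python3 - <<'E'
from h import *
o=status.get_obs();print(o["position"],np.round(o["joint_pos"],2),np.round(o["ft_force"],1))
m=viewer.camera_model("wrist");im=viewer.camera("wrist");cv2.imwrite("pics/w1.png",im[:,:,::-1])
np.save("w1.npy",m,allow_pickle=True)
C=[.6435,.0397,.0685]
for n,p in dict(hook=[.025,-.19,.182],rf=[-.052,0,.266],rr=[-.052,-.306,.266],handle=[-.075,-.278,.15],sillR=[-.052,-.306,0]).items(): print(n,proj(m,pose2(C,[p])).round(0))
E
```

```text
[ 0.45722732 -0.16476678  0.26178683] [ 0.19 -0.47  0.29  2.4  -0.64  0.51  2.6 ] [-0.7 -0.6  0.5]
hook [[254. 226.]]
rf [[464. 294.]]
rr [[127. 293.]]
handle [[165. 167.]]
sillR [[160.  65.]]
```

View pics/w1.png

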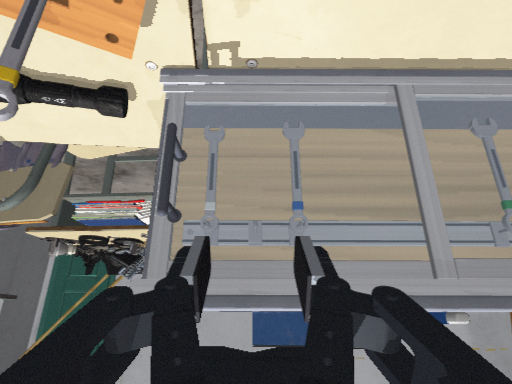

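The wrist view is upside down. It shows white at (213,180), blue at (297,180), the empty hook near (255,233) and the right handle at (170,170). The predictions agree, so I'll zoom in to refine.

```bash
python3 - <<'E'
from h import *
im=cv2.imread("pics/w1.png")[55:255,150:350]
b=cv2.resize(im,(800,800),interpolation=cv2.INTER_CUBIC)
a=cv2.resize(im[150:200,:150],(800,267),interpolation=cv2.INTER_CUBIC)
cv2.imwrite("pics/w1c.png",np.vstack([cv2.resize(im[:100],(660,330),interpolation=cv2.INTER_CUBIC),cv2.resize(im[145:200,20:175],(660,234),interpolation=cv2.INTER_CUBIC)]))
E
```

```text
(no output)
```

View pics/w1c.png

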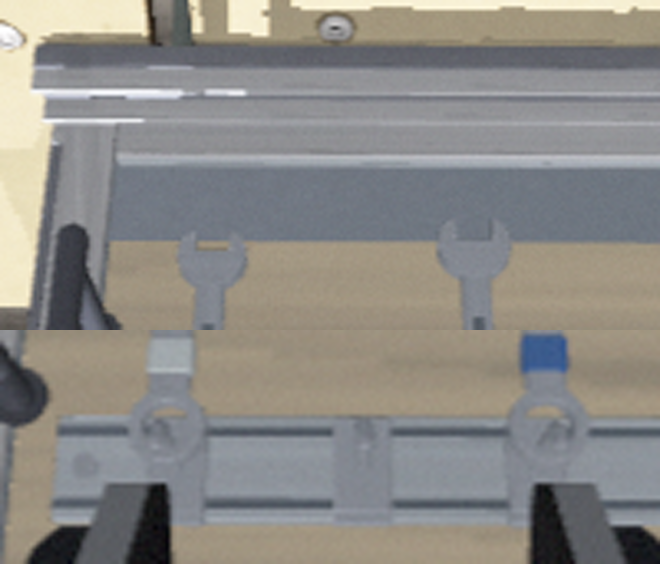

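```bash
python3 - <<'E'
from h import *
T=viewer.camera_model("top");S=viewer.camera_model("scene");W=np.load("w1.npy",allow_pickle=True).item()
t=lambda p:np.array(p)/3.478+[120,118]; s=lambda p:np.array(p)/3.077+[90,130]
L=np.array([[.068,.306,.28],[.068,-.306,.28],[-.052,-.306,.28],[-.052,.306,.28]])
SL=np.array([[.068,.306,.28],[-.052,.306,.28],[-.052,-.306,.28]])
Wuv=np.array([[255.3,224.7],[209.2,223.5],[298.5,223.5],[160.6,68.3]]);WL=np.array([[.003,-.19,.19],[.025,-.246,.1765],[.025,-.134,.1765],[-.052,-.306,0]])
oT=(T,t([(136,32),(620,112),(604,200),(114,120)]),L);oS=(S,s([(20,245),(105,292),(508,35)]),SL);oW=(W,Wuv,WL)
for obs in ([oW],[oT,oS,oW]):
    r=fit(obs,None,[.6435,.04,.0685]);print(r.x.round(4),r.fun.reshape(-1,2).round(1).tolist())
C=r.x
print("floor back edge",proj(W,pose2(C,[[.062,-.19,.016]])), "meas row 127.7")
im=cv2.imread("pics/w1.png").max(2)
for v in (130,140,150,165,180,195,205):
    u=np.where(im[v,155:195]<75)[0]+155;print(v,u.min() if len(u) else None,u.max() if len(u) else None, end=" | ")
print(proj(W,pose2(C,[[-.075,-.278,z] for z in(.1,.15,.2)])).round(1).tolist())
E
```

```text
[0.6478 0.0401 0.07  ] [[-1.2, 4.0], [0.4, -0.8], [0.1, -0.7], [0.3, -0.1]]
[0.6447 0.0399 0.0767] [[-1.0, -0.3], [0.2, -1.4], [0.7, -0.0], [-0.9, 0.4], [-2.9, -0.8], [0.8, -0.8], [-0.3, -1.5], [-1.1, 3.6], [0.4, -1.1], [0.6, -1.2], [-0.1, -0.7]]
floor back edge [[254.31038072 129.145861  ]] meas row 127.7
130 168 175 | 140 167 177 | 150 165 182 | 165 164 172 | 180 162 170 | 195 160 168 | 205 158 171 | [[170.1, 125.7], [165.0, 168.7], [159.2, 217.2]]
```

```bash
python3 - <<'E'
from h import *
C=[.6465,.040,.071];R=ori(C[2],50)
for p in ([-.16,-.2755,.19],[-.071,-.2755,.147],[-.071,-.06,.147]): print(delta(R,pose2(C,[p])[0]))
E
```

```text
[0.0, -0.2, -0.1, 0.0248, -0.0871, 0.0778]
[0.0, -0.2, -0.1, 0.0002, -0.0871, 0.1736]
[0.0, -0.2, -0.1, 0.0004, 0.1284, 0.1736]
```

Call:
play_rows --plan '[0,0,0,0.013,-0.044,0.04,0.45,0,0,0,0.025,-0.087,0.078,0.45,0,0,0,0.025,-0.087,0.078,0.45,0,0,0,0.012,-0.087,0.125,0.45,0,0,0,0,-0.087,0.174,0.45,0,0,0,0,-0.087,0.174,0.45]'

```text
clock: 3.82
position: [0.5618, -0.2212, 0.1852]
ee_rot: [-0.026, 0.908, 0.003, 0.418]
ft_force: [-11.0, -29.8, -22.5]
grip_width: 0.451
grasp_force: 0.0
```

```bash
python3 - <<'E'
from h import *
o=status.get_obs();print(np.round(o["joint_pos"],2))
C=[.6465,.040,.071];R=ori(C[2],50)
print(delta(R,pose2(C,[[-.071,-.2755,.147]])[0]))
im=viewer.camera("wrist");cv2.imwrite("pics/w2.png",im[:,:,::-1])
E
```

```text
[-0.9  -0.36  1.34  2.28 -0.46  0.21  2.6 ]
[-1.5, -0.6, -0.0, 0.0082, -0.0196, 0.0497]
```

View pics/w2.png

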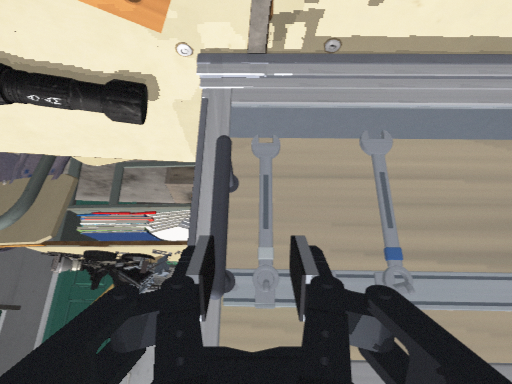

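```bash
cat > fk.py <<'E'
import numpy as np
from scipy.spatial.transform import Rotation as Ro
from scipy.optimize import least_squares
lo=np.array([-2.6,-.5,-1.47,.16,-1.27,.06,-2.6]);hi=np.array([2.6,2.12,1.34,2.42,4.41,2.06,2.6])
def fk(q,h,l1,l2,l3,s=-1,o7=np.pi/2,sz=None):
    R=Ro.identity();p=np.array([0,0,h]);s1,s3,s5,s7=sz if sz is not None else(-1,-1,-1,-1)
    z=np.array([0,0,1.])
    R=Ro.from_euler("ZY",[s1*q[0],q[1]]);p=p+R.apply(z*l1)
    R=R*Ro.from_euler("ZY",[s3*q[2],q[3]]);p=p+R.apply(z*l2)
    R=R*Ro.from_euler("ZY",[s5*q[4],q[5]]);p=p+R.apply(z*l3)
    return p,R*Ro.from_euler("Z",s7*q[6]+o7)
E
python3 - <<'E'
from fk import *
import itertools
from workcell import status
o=status.get_obs();print(np.round(o["ft_force"],1),np.round(o["torque"],2),np.round(o["position"],3),np.round(o["joint_velocities"],2))
q=[[1.131,.333,-.065,1.461,.022,1.35,-.088],[.81,.05,-.58,1.77,.03,1.33,1.88],[.19,-.47,.29,2.4,-.64,.51,2.6],o["joint_pos"]]
P=[[.253,-.571,.244],[.4576,-.1632,.2601],[.4572,-.1648,.2618],o["position"]]
Q=[[.978,.207,0,-.001],[-.037,.999,0,0],[-.031,.906,.013,.421],o["ee_rot"]]
Q=[Ro.from_quat(x) for x in Q]
best=[]
for sz in itertools.product((1,-1),repeat=4):
    def f(x):
        r=[]
        for a,b,c in zip(q,P,Q):
            p,R=fk(a,*x[:4],o7=x[4],sz=sz);r+=list(p-b)+list(.3*(R.inv()*c).as_rotvec())
        return r
    for o7 in(0,1.57,3.14,-1.57):
        r=least_squares(f,[.3,.45,.5,.3,o7]);best.append((r.cost,sz,r.x.round(4).tolist()))
for b in sorted(best,key=lambda b:b[0])[:3]:print(b)
E
```

```text
[3.3 7.9 2.4] [0.2  0.58 0.35] [ 0.565 -0.215  0.186] [ 0.09 -0.03 -0.05  0.02  0.05  0.08 -0.  ]
(np.float64(0.0035782149381096097), (-1, -1, -1, -1), [0.2261, 0.4825, 0.4908, 0.3334, -4.7083])
(np.float64(0.003578214938109612), (-1, -1, -1, -1), [0.2261, 0.4825, 0.4908, 0.3334, 1.5749])
(np.float64(0.003578214938109613), (-1, -1, -1, -1), [0.2261, 0.4825, 0.4908, 0.3334, 1.5749])
```

```bash
cat > fk.py <<'E'
import numpy as np
from scipy.spatial.transform import Rotation as Ro
from scipy.optimize import least_squares
lo=np.array([-2.6,-.5,-1.47,.16,-1.27,.06,-2.6]);hi=np.array([2.6,2.12,1.34,2.42,4.41,2.06,2.6])
def fk(q,x):
    h,l1,l2,l3,o7,a0,a1,a2,a3=x;v=lambda x,z:np.array([x,0,z])
    R=Ro.from_euler("Z",-q[0]);p=R.apply(v(a0,h));R=R*Ro.from_euler("Y",q[1]);p=p+R.apply(v(a1,l1))
    R=R*Ro.from_euler("ZY",[-q[2],q[3]]);p=p+R.apply(v(a2,l2))
    R=R*Ro.from_euler("ZY",[-q[4],q[5]]);p=p+R.apply(v(a3,l3))
    return p,R*Ro.from_euler("Z",-q[6]+o7)
E
python3 - <<'E'
from fk import *
from workcell import status
o=status.get_obs()
q=[[1.131,.333,-.065,1.461,.022,1.35,-.088],[.81,.05,-.58,1.77,.03,1.33,1.88],[.19,-.47,.29,2.4,-.64,.51,2.6],o["joint_pos"]]
P=[[.253,-.571,.244],[.4576,-.1632,.2601],[.4572,-.1648,.2618],o["position"]]
Q=[Ro.from_quat(x) for x in [[.978,.207,0,-.001],[-.037,.999,0,0],[-.031,.906,.013,.421],o["ee_rot"]]]
def f(x):
    r=[]
    for a,b,c in zip(q,P,Q):
        p,R=fk(a,x);r+=list(p-b)+list(.3*(R.inv()*c).as_rotvec())
    return r+list(.003*np.array(x[5:]))
r=least_squares(f,[.3,.45,.5,.3,1.57,0,0,0,0]);print(r.cost,r.x.round(3).tolist());print(np.round(r.fun[:24].reshape(4,6),3))
E
```

```text
0.0007424209340188385 [-0.047, 0.452, 0.334, 0.293, 1.575, 0.093, -0.009, -0.234, -0.015]
[[ 0.031  0.017  0.001  0.     0.    -0.001]
 [-0.001 -0.008 -0.001 -0.    -0.     0.002]
 [ 0.007  0.006  0.003 -0.     0.001 -0.   ]
 [-0.007 -0.005 -0.003  0.     0.    -0.001]]
```

```bash
cat > fk.py <<'E'
import numpy as np
from scipy.spatial.transform import Rotation as Ro
from scipy.optimize import least_squares
lo=np.array([-2.6,-.5,-1.47,.16,-1.27,.06,-2.6]);hi=np.array([2.6,2.12,1.34,2.42,4.41,2.06,2.6])
def fk(q,x):
    "x: o7, then 3-vectors: base, upper arm, forearm, hand"
    v=np.reshape(x[1:],(4,3))
    R=Ro.from_euler("Z",-q[0]);p=R.apply(v[0]);R=R*Ro.from_euler("Y",q[1]);p=p+R.apply(v[1])
    R=R*Ro.from_euler("ZY",[-q[2],q[3]]);p=p+R.apply(v[2])
    R=R*Ro.from_euler("ZY",[-q[4],q[5]]);p=p+R.apply(v[3])
    return p,R*Ro.from_euler("Z",-q[6]+x[0])
E
python3 - <<'E'
from fk import *
from workcell import status
o=status.get_obs()
q=[[1.131,.333,-.065,1.461,.022,1.35,-.088],[.81,.05,-.58,1.77,.03,1.33,1.88],[.19,-.47,.29,2.4,-.64,.51,2.6],o["joint_pos"]]
P=[[.253,-.571,.244],[.4576,-.1632,.2601],[.4572,-.1648,.2618],o["position"]]
x0=np.array([1.575,0,0,.3,0,0,.45,0,0,.5,0,0,.3])
def f(x):
    return np.r_[np.concatenate([fk(a,x)[0]-b for a,b in zip(q,P)]),.02*(x-x0)*np.r_[1,[1,1,.3]*4]]
r=least_squares(f,x0);print(r.cost,r.x.round(3).tolist());print(np.round(r.fun[:12].reshape(4,3),3));np.save("fk.npy",r.x)
E
```

```text
3.7001265053107573e-07 [1.575, 0.001, -0.012, 0.241, 0.004, -0.012, 0.445, -0.016, -0.005, 0.477, -0.006, -0.017, 0.326]
[[ 0. -0. -0.]
 [-0.  0.  0.]
 [ 0. -0. -0.]
 [-0. -0. -0.]]
```

```bash
cat > ik.py <<'E'
from h import *
from fk import *
X=np.load("fk.npy")
def ik(p,R,n=60,seed=0):
    rng=np.random.default_rng(seed);S=[]
    f=lambda q:np.r_[fk(q,X)[0]-p,.3*(Ro.from_matrix(R).inv()*fk(q,X)[1]).as_rotvec(),.0005*(q-(lo+hi)/2)/(hi-lo)]
    for i in range(n):
        r=least_squares(f,rng.uniform(lo,hi),bounds=(lo,hi),max_nfev=60)
        if np.linalg.norm(r.fun[:6])<.003:
            m=np.min(np.r_[r.x-lo,hi-r.x]);S.append((m,r.x))
    return sorted(S,key=lambda s:-s[0])
E
python3 - <<'E'
from ik import *
C=[.6465,.040,.071];F=np.diag([-1,-1,1])
T={"hshut":(C,[-.071,-.2755,.147]),"hopen":(C,[-.071,-.06,.147]),"hook":(C,[.03,-.19,.12]),"front":(C,[-.15,-.19,.12])}
B=[.49,-.33,-.42]; T["pick"]=(B,[0,0,.1])
for k,(c,p) in T.items():
  for tilt in(45,50):
    for up in (0,1):
      R=ori(c[2],tilt);R=R@F if up else R
      s=ik(pose2(c,[p])[0],R,25)
      print(k,tilt,"up" if up else "down",len(s),*[(round(a,2),x.round(2).tolist()) for a,x in s[:1]])
E
```

```text
hshut 45 down 8 (np.float64(0.17), [1.56, 0.4, -1.18, 2.08, -0.22, 0.23, 2.38])
hshut 45 up 12 (np.float64(0.3), [1.06, 0.2, -0.58, 2.08, -0.97, 0.36, -0.14])
hshut 50 down 9 (np.float64(0.05), [1.69, 0.52, -1.32, 2.14, 0.05, 0.11, 2.21])
hshut 50 up 12 (np.float64(0.19), [1.46, 0.33, -1.01, 2.11, -1.06, 0.25, 0.05])
hopen 45 down 11 (np.float64(0.02), [0.8, -0.01, -0.8, 2.3, -0.69, 0.08, 2.31])
hopen 45 up 12 (np.float64(0.02), [0.57, -0.02, -0.58, 2.31, -0.7, 0.08, -0.83])
hopen 50 down 13 (np.float64(0.05), [0.08, -0.04, -0.03, 2.37, 4.19, 0.11, -2.53])
hopen 50 up 12 (np.float64(0.06), [0.51, -0.02, -0.46, 2.35, 4.21, 0.12, 0.58])
hook 45 down 11 (np.float64(0.22), [1.27, 0.65, -1.2, 2.03, 1.4, 0.28, 0.76])
hook 45 up 12 (np.float64(0.13), [1.34, 0.79, -1.34, 2.02, 1.52, 0.42, -2.41])
hook 50 down 12 (np.float64(0.15), [1.37, 0.81, -1.32, 2.07, 1.84, 0.35, 0.46])
hook 50 up 17 (np.float64(0.0), [-0.74, 0.62, 1.27, 2.11, 4.41, 0.8, 0.22])
front 45 down 0
front 45 up 12 (np.float64(0.0), [1.79, 0.07, -1.32, 2.33, -1.27, 0.33, 0.13])
front 50 down 0
front 50 up 0
pick 45 down 11 (np.float64(0.1), [1.89, 0.46, -1.34, 2.32, 1.95, 0.23, 0.04])
pick 45 up 12 (np.float64(0.0), [1.24, 0.14, -0.63, 2.28, 4.41, 0.08, 0.5])
pick 50 down 13 (np.float64(0.07), [1.82, 0.38, -1.21, 2.35, 2.8, 0.21, -0.82])
pick 50 up 13 (np.float64(0.08), [1.3, 0.16, -0.65, 2.34, 3.72, 0.21, 1.23])
```

```bash
cat >> ik.py <<'E'
def jac(q):
    p,R=fk(q,X);J=np.zeros((6,7))
    for i in range(7):
        d=np.zeros(7);d[i]=1e-5;p2,R2=fk(q+d,X);J[:,i]=np.r_[(p2-p),(R2*R.inv()).as_rotvec()]/1e-5
    return p,R,J
def track(q,way,n=25,lam=.02):
    "way: list of (p,R) ; interpolate pose and follow with DLS, joints clamped"
    q=np.array(q,float);out=[]
    for p1,R1 in way:
        p0,R0=fk(q,X);dv=(Ro.from_matrix(R1)*R0.inv()).as_rotvec()
        for k in range(1,n+1):
            pt=p0+(p1-p0)*k/n;Rt=Ro.from_rotvec(dv*k/n)*R0
            for _ in range(4):
                p,R,J=jac(q);e=np.r_[pt-p,(Rt*R.inv()).as_rotvec()];fr=np.ones(7,bool)
                for _ in range(4):
                    Jf=J*fr;dq=Jf.T@np.linalg.solve(Jf@Jf.T+lam**2*np.eye(6),e)
                    bad=fr&((q+dq<lo)|(q+dq>hi))
                    if not bad.any():break
                    fr&=~bad
                q=np.clip(q+dq,lo,hi)
        p,R=fk(q,X);out.append((q.copy(),np.linalg.norm(p1-p),np.degrees((Ro.from_matrix(R1)*R.inv()).magnitude())))
    return out
E
python3 - <<'E'
from ik import *
C=[.6465,.040,.071];W=lambda p,t,y=C[2]:(pose2(C,[p])[0],ori(y,t))
q=[.81,.05,-.58,1.77,.03,1.33,1.88]
for lam in(.02,.1):
  for a,b,c in track(q,[W([-.2,-.19,.26],50),W([-.16,-.2755,.19],50),W([-.071,-.2755,.147],50)],lam=lam):print(a.round(2),round(b,4),round(c,2))
# from the actual current config, extract feasibility grid
for t in(40,45):
  for x in(-.15,-.1,-.06,-.02):
    for z in(.11,.15):
      s=ik(*W([x,-.19,z],t),12);print(t,x,z,*[(round(a,2),v.round(2).tolist()) for a,v in s[:1]])
E
```

```text
[ 0.17 -0.46  0.3   2.4  -0.64  0.5   2.6 ] 0.0 0.0
[-0.68 -0.49  1.23  2.33 -0.33  0.3   2.6 ] 0.0 0.0
[-0.91 -0.39  1.34  2.3  -0.44  0.2   2.6 ] 0.0568 0.55
[ 0.18 -0.46  0.29  2.4  -0.64  0.51  2.59] 0.0021 0.06
[-0.68 -0.48  1.22  2.33 -0.33  0.3   2.6 ] 0.0003 0.0
[-0.91 -0.39  1.34  2.3  -0.41  0.2   2.57] 0.0571 0.56
40 -0.15 0.11 (np.float64(0.01), [-0.84, -0.25, 1.22, 2.41, -0.45, 0.22, 2.5])
40 -0.15 0.15 (np.float64(0.05), [-0.49, -0.24, 0.85, 2.37, -0.39, 0.32, 2.38])
40 -0.1 0.11 (np.float64(0.05), [1.65, 0.47, -1.42, 2.25, 0.83, 0.22, 1.28])
40 -0.1 0.15 (np.float64(0.0), [1.73, 0.27, -1.47, 2.19, 0.01, 0.27, 1.99])
40 -0.06 0.11 (np.float64(0.16), [1.44, 0.45, -1.26, 2.17, 0.81, 0.22, 1.26])
40 -0.06 0.15 (np.float64(0.07), [1.56, 0.43, -1.4, 2.13, 0.61, 0.3, 1.44])
40 -0.02 0.11 (np.float64(0.23), [1.34, 0.56, -1.23, 2.09, 1.06, 0.29, 1.05])
40 -0.02 0.15 (np.float64(0.23), [0.7, 0.18, -0.47, 2.05, -0.47, 0.29, 2.32])
45 -0.15 0.11
45 -0.15 0.15 (np.float64(0.0), [-0.57, -0.29, 0.95, 2.42, -0.56, 0.23, 2.6])
45 -0.1 0.11 (np.float64(0.05), [1.69, 0.5, -1.41, 2.3, 1.32, 0.11, 0.85])
45 -0.1 0.15 (np.float64(0.03), [-1.0, -0.32, 1.31, 2.35, -0.15, 0.16, 2.2])
45 -0.06 0.11 (np.float64(0.09), [1.57, 0.63, -1.38, 2.22, 1.51, 0.24, 0.7])
45 -0.06 0.15 (np.float64(0.01), [1.64, 0.5, -1.46, 2.19, 0.99, 0.21, 1.13])
45 -0.02 0.11 (np.float64(0.14), [1.39, 0.58, -1.23, 2.14, 1.47, 0.2, 0.69])
45 -0.02 0.15 (np.float64(0.15), [1.45, 0.5, -1.31, 2.11, 0.99, 0.21, 1.1])
```

```bash
python3 - <<'E'
from ik import *
C=[.6465,.040,.071];W=lambda p,t,y=C[2]:(pose2(C,[p])[0],ori(y,t))
B=[.49,-.33,-.42];WB=lambda p,t,dy=0:(pose2(B,[p])[0],ori(B[2]+dy,t))
q=status.get_obs()["joint_pos"]
def show(q,way,names=None):
    o=track(q,way)
    for i,(a,b,c) in enumerate(o):print(i,a.round(2),round(b,4),round(c,2),"m",np.min(np.r_[a-lo,hi-a]).round(2))
    print();return o[-1][0]
for y in(0,-.3,-.5):
  for t in(25,35):
    print(y,t);q1=show(q,[W([-.17,-.26,.2],50),W([-.2,-.2755,.27],0,y),W([-.12,-.2755,.19],t,y),W([-.071,-.2755,.147],t,y),W([-.071,-.06,.147],t,y)])
q=[.81,.05,-.58,1.77,.03,1.33,1.88]
for t in(40,45):
  for dy in(0,):
    print("pick",t,dy);q2=show(q,[WB([-.1,0,.22],0,dy),WB([-.08,0,.17],t,dy),WB([0,0,.08],t,dy),WB([0,0,.19],t,dy),W([-.06,-.19,.2],20),W([-.04,-.19,.12],t),W([.03,-.19,.115],t)])
E
```

```text
0 25
0 [-0.55 -0.47  1.08  2.36 -0.37  0.32  2.6 ] 0.0 0.0 m 0.0
1 [-0.26  0.1   0.73  1.71 -0.07  1.35  2.06] 0.0 0.0 m 0.54
2 [-0.24  0.05  0.72  1.99 -0.34  0.75  2.25] 0.0 0.0 m 0.35
3 [-0.2   0.23  0.67  1.93 -0.52  0.69  2.36] 0.0 0.0 m 0.24
4 [-0.62  0.03  0.6   2.12 -0.01  0.56  1.55] 0.0 0.0 m 0.3

0 35
0 [-0.55 -0.47  1.08  2.36 -0.37  0.32  2.6 ] 0.0 0.0 m 0.0
1 [-0.26  0.1   0.73  1.71 -0.07  1.35  2.06] 0.0 0.0 m 0.54
2 [-0.26 -0.03  0.77  2.11 -0.5   0.56  2.45] 0.0 0.0 m 0.15
3 [-0.04  0.15  0.52  2.05 -0.73  0.51  2.6 ] 0.0 0.0 m 0.0
4 [-0.37 -0.04  0.33  2.26  0.12  0.31  1.43] 0.0 0.0 m 0.16

-0.3 25
0 [-0.55 -0.47  1.08  2.36 -0.37  0.32  2.6 ] 0.0 0.0 m 0.0
1 [-0.16  0.1   0.62  1.71 -0.06  1.35  1.75] 0.0 0.0 m 0.6
2 [-0.21  0.01  0.58  2.03 -0.06  0.67  1.69] 0.0 0.0 m 0.39
3 [-0.18  0.19  0.56  1.97 -0.21  0.59  1.77] 0.0 0.0 m 0.45
4 [-0.58  0.04  0.47  2.11  0.27  0.6   0.96] 0.0 0.0 m 0.31

-0.3 35
0 [-0.55 -0.47  1.08  2.36 -0.37  0.32  2.6 ] 0.0 0.0 m 0.0
1 [-0.16  0.1   0.62  1.71 -0.06  1.35  1.75] 0.0 0.0 m 0.6
2 [-0.21 -0.08  0.56  2.17  0.01  0.42  1.
[... 943 characters left out ...]
 0.0 0.0 m 0.0
3 [ 0.67 -0.07 -0.1   2.21 -0.32  0.32  1.99] 0.0 0.0 m 0.21
4 [ 0.48  0.15 -0.27  1.83 -0.08  0.83  1.9 ] 0.0 0.0 m 0.59
5 [ 0.73  0.2  -0.48  2.11 -0.62  0.24  2.49] 0.0 0.0 m 0.11
6 [ 0.52  0.32 -0.33  1.97 -0.46  0.23  2.31] 0.0 0.0 m 0.17

pick 45 0
0 [ 0.95  0.08 -0.43  1.82  0.04  1.24  1.66] 0.0 0.0 m 0.58
1 [ 0.89 -0.24 -0.24  2.42 -0.87  0.27  2.55] 0.0051 0.12 m 0.0
2 [-0.45 -0.09  1.04  2.38 -0.86  0.07  2.6 ] 0.0461 1.0 m 0.0
3 [ 0.1  -0.14  0.46  2.3  -0.29  0.19  2.  ] 0.0 0.0 m 0.12
4 [-0.01  0.13  0.27  1.86 -0.19  0.84  2.  ] 0.0 0.0 m 0.56
5 [ 1.14  0.29 -0.91  2.14 -0.64  0.1   2.6 ] 0.0 0.0 m 0.0
6 [ 0.77  0.36 -0.6   2.01 -0.55  0.1   2.46] 0.0 0.0 m 0.04
```

```bash
cat > sim.py <<'E'
from ik import *
C=[.6465,.040,.071];W=lambda p,t,y=C[2]:(pose2(C,[p])[0],ori(y,t))
B=[.49,-.33,-.42];WB=lambda p,t,dy=0:(pose2(B,[p])[0],ori(B[2]+dy,t))
def show(q,way):
    o=track(q,way,n=12)
    for i,(a,b,c) in enumerate(o):print(i,a.round(2),round(b,4),round(c,2),"m",np.min(np.r_[a-lo,hi-a]).round(2))
    return o[-1][0]
E
python3 - <<'E'
from sim import *
q=status.get_obs()["joint_pos"]
q1=show(q,[W([-.17,-.26,.2],50),W([-.2,-.2755,.27],0,-.15),W([-.12,-.2755,.19],28,-.15),W([-.071,-.2755,.147],28,-.15),W([-.071,-.06,.147],28,-.15),W([-.16,-.06,.2],10,-.15)])
rng=np.random.default_rng(1);best=[]
for k in range(40):
    y0=rng.uniform(-1.2,.6);px,py=rng.uniform(.3,.6),rng.uniform(-.5,-.1);t0=rng.uniform(0,30)
    tl=42
    way=[(np.array([px,py,.28]),ori(y0,t0)),WB([-.05,0,.2],25),WB([-.03,0,.14],tl),WB([0,0,.076],tl),WB([0,0,.19],tl),W([-.06,-.19,.2],20),W([-.04,-.19,.115],tl),W([.03,-.19,.105],tl)]
    o=track(q1,way,n=8);m=min(np.min(np.r_[a-lo,hi-a]) for a,_,_ in o[1:]);e=max(b for _,b,_ in o)
    best.append((m-10*e,m,e,(px,py,y0,t0),o))
best.sort(key=lambda b:-b[0])
for b in best[:3]:
    print(np.round(b[:3],3),np.round(b[3],2))
for a,b_,c in best[0][4]:print(a.round(2),round(b_,4))
E
```

```text
0 [-0.55 -0.47  1.08  2.36 -0.37  0.32  2.6 ] 0.0 0.0 m 0.0
1 [-0.19  0.1   0.65  1.71 -0.06  1.35  1.9 ] 0.0 0.0 m 0.6
2 [-0.21 -0.    0.63  2.05 -0.22  0.63  1.99] 0.0 0.0 m 0.37
3 [-0.18  0.17  0.6   1.99 -0.41  0.56  2.11] 0.0 0.0 m 0.43
4 [-0.59  0.    0.51  2.17  0.22  0.5   1.17] 0.0 0.0 m 0.25
5 [-0.59 -0.1   0.52  2.04  0.1   1.02  1.31] 0.0 0.0 m 0.38
[-0.168  0.002  0.017] [ 0.52 -0.28  0.53  8.31]
[-0.168  0.004  0.017] [ 0.3  -0.24 -0.71 21.6 ]
[-0.177  0.001  0.018] [ 0.59 -0.44  0.25 14.47]
[ 1.15  0.29 -0.81  1.53  0.1   1.32  2.46] 0.0
[ 1.33 -0.07 -0.74  2.07 -0.18  0.7   1.86] 0.0
[ 1.26 -0.04 -0.65  2.3  -0.78  0.2   2.47] 0.0
[ 1.08  0.14 -0.52  2.27 -0.86  0.06  2.59] 0.017
[ 0.89 -0.07 -0.31  2.22 -0.45  0.28  2.12] 0.0
[ 0.69  0.17 -0.51  1.82 -0.01  0.83  1.86] 0.0
[ 1.01  0.26 -0.78  2.13 -0.49  0.15  2.41] 0.0
[ 0.69  0.36 -0.51  1.99 -0.37  0.14  2.25] 0.0
```

```bash
python3 - <<'E'
from sim import *
q1=[-0.59,-0.1,0.52,2.04,0.1,1.02,1.31]
for tl in(34,37):
  for mid in ([(np.array([.45,-.25,.28]),ori(-.2,5))],[(np.array([.52,-.28,.28]),ori(.5,8))],[(np.array([.45,-.25,.28]),ori(-.8,5))]):
    print(tl);show(q1,mid+[WB([-.05,0,.2],20),WB([-.03,0,.13],tl),WB([0,0,.074],tl),WB([0,0,.19],tl),W([-.08,-.19,.2],20),W([-.06,-.19,.12],36),W([-.04,-.19,.105],42),W([.03,-.19,.1],42)])
E
```

```text
34
0 [-0.39 -0.04  0.83  1.8   0.01  1.28  1.81] 0.0 0.0 m 0.46
1 [-0.32 -0.14  0.84  2.08  0.09  0.81  1.64] 0.0 0.0 m 0.34
2 [-0.37 -0.11  0.94  2.31 -0.03  0.31  1.77] 0.0 0.0 m 0.11
3 [-0.24  0.18  0.88  2.25 -0.94  0.29  2.59] 0.0 0.0 m 0.01
4 [-0.45 -0.17  0.97  2.19  0.13  0.46  1.62] 0.0 0.0 m 0.23
5 [-0.67  0.11  1.    1.92 -0.29  0.85  2.11] 0.0 0.0 m 0.34
6 [-0.06  0.13  0.37  2.14 -0.76  0.38  2.59] 0.0 0.0 m 0.01
7 [ 0.91  0.26 -0.67  2.13 -0.68  0.15  2.6 ] 0.0 0.0 m 0.0
8 [ 0.62  0.35 -0.43  1.99 -0.55  0.15  2.43] 0.0 0.0 m 0.09
34
0 [ 0.61  0.2  -0.15  1.56 -0.09  1.31  2.56] 0.0 0.0 m 0.04
1 [ 0.65 -0.04 -0.1   2.03 -0.07  0.81  1.75] 0.0 0.0 m 0.39
2 [ 0.65 -0.02 -0.09  2.26 -0.27  0.32  1.95] 0.0 0.0 m 0.16
3 [ 0.66  0.15 -0.11  2.23 -0.34  0.18  2.02] 0.0 0.0 m 0.12
4 [ 0.61 -0.04 -0.06  2.14 -0.18  0.46  1.85] 0.0 0.0 m 0.28
5 [ 0.44  0.1  -0.21  1.88 -0.11  0.83  1.94] 0.0 0.0 m 0.54
6 [ 0.57  0.15 -0.3   2.12 -0.52  0.33  2.38] 0.0 0.0 m 0.22
7 [ 0.92  0.26 -0.68  2.13 -0.67  0.15  2.59] 0.0 0.0 m 0.01
8 [ 0.62  0.35 -0.43  1.99 -0.55  0.15  2.42] 0.0 0.0 m 0.
[... 1512 characters left out ...]
.33  2.4 ] 0.0 0.0 m 0.2
7 [ 0.91  0.26 -0.67  2.13 -0.67  0.15  2.59] 0.0 0.0 m 0.01
8 [ 0.62  0.35 -0.43  1.99 -0.55  0.15  2.42] 0.0 0.0 m 0.09
37
0 [-0.36 -0.03  0.76  1.8   0.06  1.29  1.16] 0.0 0.0 m 0.47
1 [-0.34 -0.14  0.85  2.08  0.1   0.81  1.63] 0.0 0.0 m 0.34
2 [-0.39 -0.14  0.96  2.35  0.02  0.24  1.74] 0.0 0.0 m 0.07
3 [ 0.27  0.13  0.32  2.27 -0.92  0.17  2.6 ] 0.0002 0.01 m 0.0
4 [ 0.09 -0.1   0.47  2.2  -0.12  0.39  1.81] 0.0 0.0 m 0.22
5 [-0.08  0.08  0.34  1.9  -0.19  0.83  2.01] 0.0 0.0 m 0.52
6 [ 0.05  0.13  0.25  2.14 -0.73  0.37  2.56] 0.0 0.0 m 0.04
7 [ 0.91  0.26 -0.67  2.13 -0.68  0.15  2.6 ] 0.0 0.0 m 0.0
8 [ 0.61  0.35 -0.43  1.99 -0.55  0.15  2.43] 0.0 0.0 m 0.09
```

```bash
python3 - <<'E'
from sim import *
for w in [W([-.17,-.26,.2],50),W([-.2,-.2755,.27],0,-.15)]: print(delta(w[1],w[0]))
E
```

```text
[-1.2, -0.6, 0.5, 0.0357, -0.0127, -0.0624]
[4.1, 49.4, 11.8, 0.0022, -0.0299, -0.1304]
```

Call:
play_rows --plan '[0,0,0,0.018,-0.006,-0.03,0.45,0,0,0,0.035,-0.013,-0.062,0.45,0,0,0,0.035,-0.013,-0.062,0.45,1,10,2,0.028,-0.016,-0.078,0.45,2,20,4,0.021,-0.02,-0.092,0.45,3,30,7,0.015,-0.024,-0.106,0.45,4,40,9,0.008,-0.027,-0.12,0.45,4,49,12,0.002,-0.03,-0.13,0.45,4,49,12,0.002,-0.03,-0.13,0.45,4,49,12,0.002,-0.03,-0.13,0.45]'

```text
clock: 5.12
position: [0.4637, -0.2538, 0.2672]
ee_rot: [0.08, 0.997, 0.004, 0.001]
ft_force: [-1.0, 0.4, -0.4]
grip_width: 0.454
grasp_force: 0.0
```

```bash
python3 - <<'E'
from sim import *
o=status.get_obs();print(o["joint_pos"].round(2) if hasattr(o["joint_pos"],"round") else o["joint_pos"],np.round(o["ft_force"],1))
for w in [W([-.12,-.2755,.19],28,-.15),W([-.071,-.2755,.147],28,-.15)]: print(delta(w[1],w[0]))
R=ori(-.15,28);print("door dir in tool after:",(R.T@(pose2(C,[[0,.1,0]])[0]-pose2(C,[[0,0,0]])[0])).round(4))
E
```

```text
[-0.04  0.1   0.5   1.71 -0.06  1.35  1.88] [-1.   0.4 -0.4]
[0.3, -27.9, -0.6, -0.0798, 0.0229, 0.0775]
[0.3, -27.9, -0.6, -0.1274, 0.0338, 0.1207]
door dir in tool after: [ 0.0194  0.0976 -0.0103]
```

Call:
play_rows --plan '[0,-10,0,-0.03,0.008,0.03,0.45,0,-19,0,-0.055,0.016,0.055,0.45,0,-28,-0.6,-0.08,0.023,0.077,0.45,0,-28,-0.6,-0.08,0.023,0.077,0.45,0,-28,-0.6,-0.104,0.028,0.1,0.45,0,-28,-0.6,-0.127,0.034,0.121,0.45,0,-28,-0.6,-0.127,0.034,0.121,0.45,0,-28,-0.6,-0.127,0.034,0.121,0.45]'

```text
clock: 6.12
position: [0.5939, -0.2409, 0.149]
ee_rot: [0.074, 0.967, -0.016, 0.243]
ft_force: [0.3, 0.6, 0.7]
grip_width: 0.45
grasp_force: 0.0
```

```bash
python3 - <<'E'
from sim import *
o=status.get_obs();w=W([-.071,-.2755,.147],28,-.15);print(np.round(o["joint_pos"],2),np.round(o["ft_force"],1),delta(w[1],w[0]))
m=viewer.camera_model("wrist");im=viewer.camera("wrist")
g=im.max(2);H=proj(m,pose2(C,[[-.075,-.278,z] for z in(.1,.125,.15,.175,.2)]));print(H.round(1).tolist())
cv2.imwrite("pics/w3.png",im[:,:,::-1])
for u,v in H[:4]:
    v=int(v);a=np.where(g[v,int(u)-25:int(u)+30]<75)[0]+int(u)-25;print(v,a.tolist())
E
```

```text
[-0.05  0.17  0.46  1.99 -0.37  0.55  2.07] [0.3 0.6 0.7] [0.2, 0.2, -0.2, -0.0, 0.0012, 0.0023]
[[248.9, 186.0], [248.8, 220.5], [248.8, 263.2], [248.7, 317.6], [248.6, 389.1]]
186 [244, 245, 246, 247, 248, 249, 250, 251, 252, 253, 254, 255, 256, 257, 258, 259, 260]
220 [243, 244, 245, 246, 247, 248, 249, 250, 251, 252, 253, 254, 255, 256, 257, 258, 259, 260, 261, 262, 264, 265, 266, 267]
263 [242, 243, 244, 245, 246, 247, 248, 249, 250, 251, 252, 253, 254, 255, 256, 257, 258, 259, 260, 261, 262, 263]
317 [241, 242, 243, 244, 245, 246, 247, 248, 249, 250, 251, 252, 253, 254, 255, 256, 257, 258, 259, 260, 261, 262, 263, 264, 265]
```

View pics/w3.png

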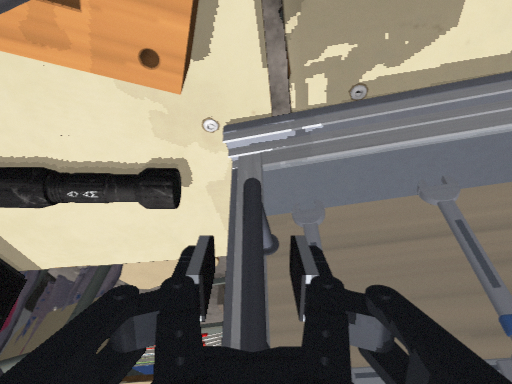

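The bar stands centred between the fingers (column 253, fingers at 205 and 300). I'll grip it and slide the door.

Call:
play_rows --plan '[0,0,0,0,0,0,0.1,0,0,0,0,0,0,0,0,0,0,0,0,0,0,0,0,0,0,0,0,0,0,0,0,0.004,0.02,-0.002,0,0,0,0,0.01,0.05,-0.005,0,0,0,0,0.016,0.08,-0.008,0,0,0,0,0.022,0.11,-0.012,0,0,0,0,0.028,0.14,-0.015,0,0,0,0,0.034,0.17,-0.018,0,0,0,0,0.038,0.192,-0.02,0,0,0,0,0.041,0.208,-0.022,0,0,0,0,0.041,0.208,-0.022,0,0,0,0,0.041,0.208,-0.022,0]' --squeeze 20

```text
clock: 7.92
position: [0.5799, -0.0268, 0.1489]
ee_rot: [0.073, 0.967, -0.016, 0.244]
ft_force: [15.0, 2.1, -13.8]
grip_width: 0.108
grasp_force: 20.4
```

```bash
python3 - <<'E'
from sim import *
o=status.get_obs();print(np.round(o["joint_pos"],2),np.round(o["ft_force"],1),o["grasp_force"])
p=np.array(o["position"]);c,s=np.cos(C[2]),np.sin(C[2]);d=p[:2]-C[:2];print("cab",c*d[0]+s*d[1],-s*d[0]+c*d[1],p[2])
for w in [W([-.16,-.06,.2],10,-.15)]: print(delta(w[1],w[0]))
E
```

```text
[-0.44  0.01  0.35  2.14  0.21  0.52  1.17] [ 15.    2.1 -13.8] 20.415287911891937
cab -0.07116255525213634 -0.061956024928906256 0.14891205976499347
[0.3, 18.3, -0.1, 0.0525, -0.0172, -0.0863]
```

Call:
play_rows --plan '[0,0,0,0,0,0,0.45,0,0,0,0,0,0,0.45,0,0,0,0,0,0,0.45,0,0,0,0,0,-0.02,0.45,0,0,0,0.005,0,-0.05,0.45,0,9,0,0.03,-0.008,-0.07,0.45,0,18,0,0.052,-0.017,-0.086,0.45,0,18,0,0.052,-0.017,-0.086,0.45]'

```text
clock: 8.93
position: [0.4922, -0.0326, 0.2007]
ee_rot: [0.076, 0.993, -0.004, 0.09]
ft_force: [0.1, 1.1, -1.0]
grip_width: 0.45
grasp_force: 0.0
```

```bash
python3 - <<'E'
from sim import *
o=status.get_obs();q=o["joint_pos"];print(np.round(q,2),np.round(o["ft_force"],1))
mid=(np.array([.52,-.28,.28]),ori(.5,8));print(delta(mid[1],mid[0]))
tl=36
show(q,[mid,WB([-.05,0,.2],20),WB([-.04,0,.15],tl),WB([0,0,.074],tl),WB([0,0,.19],tl)])
E
```

```text
[-0.45 -0.08  0.39  2.02  0.07  1.02  1.33] [ 0.1  1.1 -1. ]
[-5.7, 2.3, -37.0, -0.0785, -0.2399, -0.0676]
0 [ 0.79  0.21 -0.36  1.55 -0.04  1.31  2.52] 0.0 0.0 m 0.08
1 [ 0.85 -0.03 -0.29  2.02 -0.08  0.81  1.75] 0.0 0.0 m 0.4
2 [ 0.84 -0.07 -0.26  2.28 -0.35  0.33  2.03] 0.0 0.0 m 0.14
3 [ 0.81  0.16 -0.27  2.25 -0.34  0.13  2.04] 0.0 0.0 m 0.07
4 [ 0.78 -0.04 -0.21  2.15 -0.23  0.42  1.9 ] 0.0 0.0 m 0.27
```

Call:
play_rows --plan '[-1,0,-9,-0.02,-0.06,-0.02,0.45,-3,1,-18,-0.04,-0.12,-0.034,0.45,-4,2,-28,-0.06,-0.18,-0.05,0.45,-5.7,2.3,-37,-0.078,-0.24,-0.068,0.45,-5.7,2.3,-37,-0.078,-0.24,-0.068,0.45,-5.7,2.3,-37,-0.078,-0.24,-0.068,0.45]'

```text
clock: 9.68
position: [0.5189, -0.2548, 0.2702]
ee_rot: [-0.23, 0.971, 0.011, 0.064]
ft_force: [0.5, 0.3, -0.3]
grip_width: 0.447
grasp_force: 0.0
```

```bash
python3 - <<'E'
from sim import *
o=status.get_obs();q=o["joint_pos"];print(np.round(q,2))
w=WB([-.1,0,.2],25);print(delta(w[1],w[0]))
show(q,[w,WB([-.04,0,.14],36),WB([0,0,.074],36)])
E
```

```text
[ 0.13  0.15  0.34  1.64 -0.16  1.27  2.54]
[13.8, -16.2, 49.0, 0.1309, 0.0237, 0.0535]
0 [ 0.25 -0.25  0.3   2.23  0.03  0.72  1.69] 0.0 0.0 m 0.19
1 [ 0.16 -0.1   0.41  2.33 -0.19  0.29  1.9 ] 0.0 0.0 m 0.09
2 [ 0.23  0.14  0.36  2.26 -0.83  0.18  2.5 ] 0.0 0.0 m 0.1
```

Call:
play_rows --plan '[2.8,-3.2,10,0.026,0.005,0.011,0.45,5.5,-6.5,20,0.052,0.01,0.021,0.45,8.3,-9.7,29,0.078,0.014,0.032,0.45,11,-13,39,0.105,0.019,0.043,0.45,13.8,-16.2,49,0.131,0.024,0.053,0.45,13.8,-16.2,49,0.131,0.024,0.053,0.45,13.8,-16.2,49,0.131,0.024,0.053,0.45,13.8,-16.2,49,0.131,0.024,0.053,0.45]'

```text
clock: 10.68
position: [0.3987, -0.2881, 0.2022]
ee_rot: [0.203, 0.955, -0.044, 0.211]
ft_force: [0.4, -0.2, 0.4]
grip_width: 0.451
grasp_force: 0.0
```

```bash
python3 - <<'E'
from sim import *
o=status.get_obs();q=o["joint_pos"];print(np.round(q,2),np.round(o["position"],3))
m=viewer.camera_model("wrist");im=viewer.camera("wrist");np.save("w4.npy",m,allow_pickle=True)
cv2.imwrite("pics/w4.png",im[:,:,::-1])
print(proj(m,pose2(B,[[0,0,.159],[0,0,.045],[-.04,.075,.045],[-.04,-.075,.045],[.04,.075,.045],[.04,-.075,.045]])).round(0).tolist())
E
```

```text
[ 0.23 -0.25  0.31  2.21  0.03  0.74  1.68] [ 0.399 -0.288  0.202]
[[251.0, 289.0], [251.0, 190.0], [328.0, 160.0], [174.0, 160.0], [316.0, 215.0], [186.0, 215.0]]
```

View pics/w4.png

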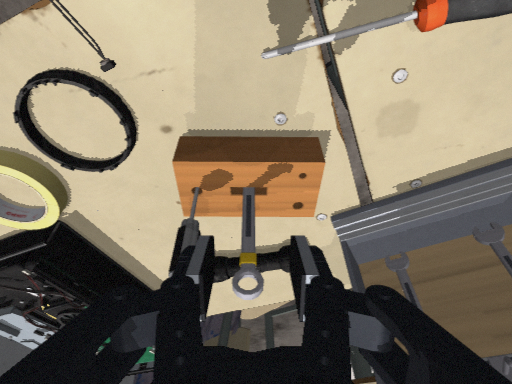

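The spanner's ring centre is at (248,283), its yellow band at (248,259) and the slot at (249,190). The block's top corners are at (174,162), (325,162), (317,215) and (187,215), close to the prediction.

```bash
python3 - <<'E'
from sim import *
m=np.load("w4.npy",allow_pickle=True).item();im=cv2.imread("pics/w4.png");hsv=cv2.cvtColor(im,cv2.COLOR_BGR2HSV)
k=cv2.inRange(hsv,(20,150,120),(35,255,255));k[:,:220]=0;k[:,280:]=0;k[:240]=0;k[290:]=0
yx=np.argwhere(k);print("band",yx.mean(0)[::-1].round(1),yx.min(0),yx.max(0))
o=cv2.inRange(hsv,(5,120,140),(18,255,255));o[:150]=0;o[225:]=0;o[:,:165]=0;o[:,335:]=0
c=max(cv2.findContours(o,0,2)[0],key=cv2.contourArea);h=cv2.convexHull(c);a=cv2.approxPolyDP(h,4,True)[:,0];print("face",a.tolist())
for r in range(195,250,10):
    # shank edges: gradient around
    row=im[r,235:262].max(1);print(r,row.tolist()) if r in(225,) else None
uv=np.array([[248,283.5],[249,190]]);P=np.array([[0,0,.159],[0,0,.045]])
aa=a.astype(float);cor=np.array([[-.04,.075,.045],[-.04,-.075,.045],[.04,.075,.045],[.04,-.075,.045]])
pr=proj(m,pose2(B,cor));idx=[np.argmin(np.linalg.norm(aa-p,axis=1)) for p in pr]
r=fit([(m,uv,P),(m,aa[idx],cor)],None,B);print(r.x.round(4),r.fun.reshape(-1,2).round(1).tolist())
E
```

```text
band [248.  259.9] [254 240] [264 255]
face [[184, 215], [173, 162], [280, 162], [241, 216]]
225 [212, 212, 215, 211, 218, 216, 176, 107, 80, 84, 71, 55, 44, 47, 45, 52, 76, 83, 80, 96, 184, 218, 218, 217, 218, 214, 217]
[ 0.4895 -0.3325 -0.4206] [[-0.3, 5.5], [-0.4, 0.4], [45.3, -1.3], [-1.6, -1.5], [34.0, 53.7], [-0.5, 0.7]]
```

```bash
python3 - <<'E'
from sim import *
m=np.load("w4.npy",allow_pickle=True).item()
cor=np.array([[-.04,.075,.045],[-.04,-.075,.045],[.04,.075,.045],[.04,-.075,.045],[0,0,.045]])
uv=np.array([[325,162],[173.5,162],[317,216],[184.5,215.5],[249,190.]])
r=fit([(m,uv,cor)],None,B);B=r.x;print(B.round(4),r.fun.reshape(-1,2).round(1).tolist())
print(proj(m,pose2(B,[[0,0,.159],[.003,0,.159],[0,0,.155],[0,0,.08]])).round(1).tolist())
B=[B[0],B[1],B[2]]
import sim
W2=lambda p,t:(pose2(B,[p])[0],ori(B[2],t))
q=status.get_obs()["joint_pos"]
d=.005;t=np.radians(36);f=lambda x,z:[x+d*np.sin(t),0,z-d*np.cos(t)]
for p in(f(-.055,.125),f(0,.079)):
    w=W2(p,36);print(delta(w[1],w[0]))
show(q,[W2(f(-.055,.125),36),W2(f(0,.079),36)])
E
```

```text
[ 0.4908 -0.3319 -0.4173] [[1.2, -0.8], [-0.9, -0.5], [-2.1, 0.2], [0.2, 0.9], [0.6, 1.1]]
[[249.1, 289.6], [249.1, 291.5], [249.1, 285.0], [249.5, 215.6]]
[0.0, -11.1, -0.1, -0.0113, -0.0027, 0.0946]
[0.0, -11.1, -0.1, -0.0418, -0.0027, 0.1595]
0 [ 0.12 -0.09  0.47  2.36 -0.25  0.25  1.98] 0.0 0.0 m 0.06
1 [ 0.17  0.15  0.43  2.25 -0.87  0.2   2.55] 0.0 0.0 m 0.05
```

Call:
play_rows --plan '[0,-6,0,-0.006,-0.002,0.045,0.45,0,-11,0,-0.011,-0.003,0.094,0.45,0,-11,0,-0.011,-0.003,0.094,0.45,0,-11,0,-0.02,-0.003,0.115,0.45,0,-11,0,-0.032,-0.003,0.139,0.45,0,-11,0,-0.042,-0.003,0.16,0.45,0,-11,0,-0.042,-0.003,0.16,0.45,0,-11,0,-0.042,-0.003,0.16,0.45]'

```text
clock: 11.72
position: [0.4943, -0.3308, 0.075]
ee_rot: [0.196, 0.931, -0.06, 0.301]
ft_force: [-1.0, 6.1, -1.9]
grip_width: 0.447
grasp_force: 0.0
```

```bash
python3 - <<'E'
from sim import *
B=[.4908,-.3319,-.4173];o=status.get_obs();print(np.round(o["joint_pos"],2),np.round(o["ft_force"],1))
t=np.radians(36);w=(pose2(B,[[.005*np.sin(t),0,.079-.005*np.cos(t)]])[0],ori(B[2],36));print(delta(w[1],w[0]))
m=viewer.camera_model("wrist");im=viewer.camera("wrist");cv2.imwrite("pics/w5.png",im[:,:,::-1])
hsv=cv2.cvtColor(im,cv2.COLOR_RGB2HSV);k=cv2.inRange(hsv,(20,150,110),(35,255,255));k[:,:200]=0;k[:,300:]=0;k[:200]=0
yx=np.argwhere(k);print("band",yx.mean(0)[::-1].round(1),yx.min(0),yx.max(0))
print(proj(m,pose2(B,[[0,0,.159],[0,0,.13],[0,0,.079]])).round(1).tolist())
E
```

```text
[ 0.14  0.16  0.45  2.25 -0.94  0.2   2.6 ] [-1.   6.1 -1.9]
[0.4, -0.2, -0.0, -0.0001, -0.0024, 0.0002]<stdin>:6: RuntimeWarning: Mean of empty slice.
  ret = um.true_divide(
Traceback (most recent call last):
ValueError: zero-size array to reduction operation minimum which has no identity
```

Call:
play_rows --plan '[0,0,0,0,-0.002,0,0.2,0,0,0,0,-0.002,0,0,0,0,0,0,-0.002,0,0,0,0,0,0,-0.002,0,0,0,0,0,0,-0.002,0,0]' --squeeze 70

```text
clock: 12.4
position: [0.4931, -0.3357, 0.0757]
ee_rot: [0.199, 0.93, -0.063, 0.303]
ft_force: [-0.4, 0.8, 6.9]
grip_width: 0.128
grasp_force: 68.4
```

```bash
python3 - <<'E'
from sim import *
B=[.4908,-.3319,-.4173];o=status.get_obs();q=o["joint_pos"];p=np.array(o["position"]);print(np.round(q,2),np.round(o["ft_force"],1),p,o["grip_width"])
R=Ro.from_quat(o["ee_rot"]).as_matrix()
S=viewer.camera_model("scene");im=viewer.camera("scene");cv2.imwrite("pics/s2.png",im[:,:,::-1])
hsv=cv2.cvtColor(im,cv2.COLOR_RGB2HSV);k=cv2.inRange(hsv,(20,110,90),(35,255,255))
c=proj(S,pose2(B,[[0,0,.159],[0,0,.135],[0,0,.079]]));print(c.round(1).tolist())
u,v=c[1].astype(int);kk=k[v-15:v+15,u-15:u+15];yx=np.argwhere(kk);print(len(yx),(yx.mean(0)[::-1]+[u-15,v-15]) if len(yx) else 0)
up=np.array([0,0,1.]);print("lift 30/115mm in tool",(R.T@up*.03).round(4),(R.T@up*.115).round(4))
show(q,[(p+up*.115,R),W([-.16,-.19,.2],20),W([-.08,-.19,.16],30),W([-.05,-.19,.12],36),W([-.03,-.19,.105],40),W([.03,-.19,.1],42)])
E
```

```text
[ 0.16  0.16  0.43  2.25 -0.94  0.19  2.6 ] [-0.4  0.8  6.9] [ 0.49312997 -0.33571753  0.07572587] 0.12821836060873454
[[291.3, 173.5], [290.8, 179.1], [289.8, 191.8]]
0 0
lift 30/115mm in tool [-0.0176  0.0001 -0.0243] [-0.0676  0.0003 -0.093 ]
0 [-0.06 -0.09  0.62  2.18 -0.1   0.41  1.81] 0.0 0.0 m 0.24
1 [-0.21 -0.11  0.49  2.08 -0.09  0.83  1.99] 0.0 0.0 m 0.34
2 [-0.22  0.05  0.52  2.09 -0.4   0.55  2.23] 0.0 0.0 m 0.33
3 [-0.05  0.15  0.36  2.12 -0.76  0.38  2.58] 0.0 0.0 m 0.02
4 [ 0.61  0.23 -0.36  2.1  -0.73  0.22  2.6 ] 0.0 0.0 m 0.0
5 [ 0.54  0.34 -0.34  1.99 -0.71  0.17  2.57] 0.0 0.0 m 0.03
```

Call:
play_rows --plan '[0,0,0,-0.009,0,-0.012,0,0,0,0,-0.018,0,-0.024,0,0,0,0,-0.027,0,-0.036,0,0,0,0,-0.036,0,-0.049,0,0,0,0,-0.047,0,-0.064,0,0,0,0,-0.057,0,-0.078,0,0,0,0,-0.068,0,-0.093,0,0,0,0,-0.068,0,-0.093,0,0,0,0,-0.068,0,-0.093,0]'

```text
clock: 13.58
position: [0.4919, -0.3354, 0.1884]
ee_rot: [0.199, 0.931, -0.063, 0.301]
ft_force: [-0.2, 0.1, -0.6]
grip_width: 0.131
grasp_force: 68.9
```

```bash
python3 - <<'E'
from sim import *
o=status.get_obs();q=o["joint_pos"];p=np.array(o["position"]);R=Ro.from_quat(o["ee_rot"]).as_matrix();print(np.round(q,2),np.round(o["ft_force"],1),p.round(4),o["grip_width"],o["grasp_force"])
print("yaw,tilt",np.degrees([np.arctan2(R[1,2],R[0,2]),np.arccos(-R[2,2])]).round(2))
g=p-.005*R[:,2];Z=np.array([0,0,.08]);
P=np.array([g+Z,g+Z-[0,0,.024],g])
for n in("scene","top"):
    S=viewer.camera_model(n);im=viewer.camera(n);cv2.imwrite(f"pics/{n}3.png",im[:,:,::-1])
    c=proj(S,P);print(n,c.round(1).tolist());u,v=c[1].astype(int)
    hsv=cv2.cvtColor(im,cv2.COLOR_RGB2HSV);k=cv2.inRange(hsv,(20,110,90),(35,255,255))[v-20:v+20,u-20:u+20]
    yx=np.argwhere(k);print(len(yx),(yx.mean(0)[::-1]+[u-20,v-20]).round(1) if len(yx) else 0)
w=W([-.16,-.19,.2],20);print(delta(w[1],w[0]))
E
```

```text
[-0.09 -0.09  0.65  2.17 -0.1   0.42  1.8 ] [-0.2  0.1 -0.6] [ 0.4919 -0.3354  0.1884] 0.13052659573145142 68.94937992095947
yaw,tilt [-23.85  35.79]
scene [[294.2, 145.8], [293.8, 151.8], [292.6, 165.5]]
0 0
top [[302.7, 208.2], [302.3, 209.5], [301.3, 212.4]]
0 0
[-13.1, 15.5, -25.0, 0.0447, 0.1629, -0.0464]
```

Call:
play_rows --plan '[-2.6,3,-5,0.009,0.033,-0.009,0,-5.2,6,-10,0.018,0.065,-0.018,0,-7.9,9,-15,0.027,0.098,-0.028,0,-10.5,12,-20,0.036,0.13,-0.037,0,-13.1,15.5,-25,0.045,0.163,-0.046,0,-13.1,15.5,-25,0.045,0.163,-0.046,0,-13.1,15.5,-25,0.045,0.163,-0.046,0]'

```text
clock: 14.55
position: [0.5006, -0.1615, 0.1999]
ee_rot: [-0.034, 0.984, 0.006, 0.174]
ft_force: [-0.7, 0.1, -1.2]
grip_width: 0.127
grasp_force: 69.0
```

```bash
python3 - <<'E'
from sim import *
o=status.get_obs();q=o["joint_pos"];print(np.round(q,2),np.round(o["ft_force"],1),np.round(o["position"],3),o["grip_width"])
for w in [W([-.1,-.19,.15],30),W([-.07,-.19,.115],38)]: print(delta(w[1],w[0]))
show(q,[W([-.1,-.19,.15],30),W([-.07,-.19,.115],38),W([-.03,-.19,.105],40),W([.03,-.19,.1],42)])
E
```

```text
[-0.25 -0.11  0.53  2.07 -0.09  0.84  1.98] [-0.7  0.1 -1.2] [ 0.501 -0.162  0.2  ] 0.12738154356022385
[-0.0, -10.0, -0.1, -0.0391, 0.0008, 0.0674]
[-0.0, -18.0, -0.1, -0.0553, 0.0008, 0.1105]
0 [-0.26  0.01  0.57  2.14 -0.39  0.53  2.25] 0.0 0.0 m 0.28
1 [ 0.5   0.13 -0.21  2.16 -0.74  0.3   2.6 ] 0.0001 0.0 m 0.0
2 [ 0.61  0.23 -0.36  2.1  -0.73  0.22  2.6 ] 0.0 0.0 m 0.0
3 [ 0.54  0.34 -0.34  1.99 -0.71  0.17  2.57] 0.0 0.0 m 0.03
```

Call:
play_rows --plan '[0,-3,0,-0.013,0.001,0.022,0,0,-6,0,-0.026,0.001,0.045,0,0,-10,0,-0.039,0.001,0.067,0,0,-12,0,-0.043,0.001,0.078,0,0,-14,0,-0.047,0.001,0.088,0,0,-16,0,-0.051,0.001,0.1,0,0,-18,0,-0.055,0.001,0.11,0,0,-18,0,-0.055,0.001,0.11,0,0,-18,0,-0.055,0.001,0.11,0,0,-18,0,-0.055,0.001,0.11,0,0,-18,0,-0.055,0.001,0.11,0]'

```text
clock: 15.92
position: [0.5892, -0.1556, 0.1156]
ee_rot: [-0.032, 0.945, 0.011, 0.326]
ft_force: [0.5, -0.2, -1.1]
grip_width: 0.133
grasp_force: 69.0
```

```bash
cat > look.py <<'E'
from sim import *
o=status.get_obs();q=o["joint_pos"];p=np.array(o["position"]);R=Ro.from_quat(o["ee_rot"]).as_matrix()
print(np.round(q,2),np.round(o["ft_force"],1),o["grip_width"])
c,s=np.cos(C[2]),np.sin(C[2]);cab=lambda p:np.array([c*(p[0]-C[0])+s*(p[1]-C[1]),-s*(p[0]-C[0])+c*(p[1]-C[1]),p[2]])
g=p-.005*R[:,2];print("grasp cab",cab(g).round(4),"yaw,tilt",np.degrees([np.arctan2(R[1,2],R[0,2])-C[2],np.arccos(-R[2,2])]).round(1))
Rs=ori(C[2],36).T;up=R@(Rs@np.array([0,0,1.]))  # spanner axis if gripped upright at tilt 36
E
python3 - <<'E'
from look import *
P=np.array([g+.08*up,g+.056*up,g,g-.07*up]);print("ring cab",cab(P[0]).round(4))
for n in("scene","wrist"):
    S=viewer.camera_model(n);im=viewer.camera(n);cv2.imwrite(f"pics/{n}4.png",im[:,:,::-1]);print(n,proj(S,P).round(1).tolist(),proj(S,pose2(C,[[.025,-.19,.182],[.003,-.19,.19],[.025,-.134,.1765]])).round(1).tolist())
a=cv2.imread("pics/scene4.png")[120:220,200:320];b=cv2.imread("pics/wrist4.png")
cv2.imwrite("pics/mos4.png",np.vstack([cv2.resize(a,(360,300),interpolation=cv2.INTER_CUBIC),cv2.resize(b[:,100:420],(360,300))]))
E
```

```text
[ 0.56  0.14 -0.27  2.17 -0.74  0.29  2.6 ] [ 0.5 -0.2 -1.1] 0.13295868835410896
grasp cab [-0.0742 -0.191   0.1196] yaw,tilt [-0.2 38. ]
ring cab [-0.077  -0.191   0.1995]
scene [[242.0, 174.4], [241.7, 180.3], [241.2, 193.6], [240.5, 209.4]] [[218.5, 170.5], [223.4, 170.3], [208.8, 178.2]]
wrist [[253.5, 522.3], [253.3, 423.7], [252.9, 269.8], [252.6, 155.2]] [[254.9, 425.3], [255.1, 447.1], [345.4, 414.2]]
```

```bash
python3 - <<'E'
import cv2,numpy as np
a=cv2.imread("pics/scene4.png")[145:225,200:290];b=cv2.imread("pics/wrist4.png")[90:290,170:340]
cv2.imwrite("pics/mos4.png",np.hstack([cv2.resize(a,(450,400),interpolation=cv2.INTER_CUBIC),cv2.resize(b,(340,400),interpolation=cv2.INTER_CUBIC)]))
E
```

```text
(no output)
```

View pics/mos4.png

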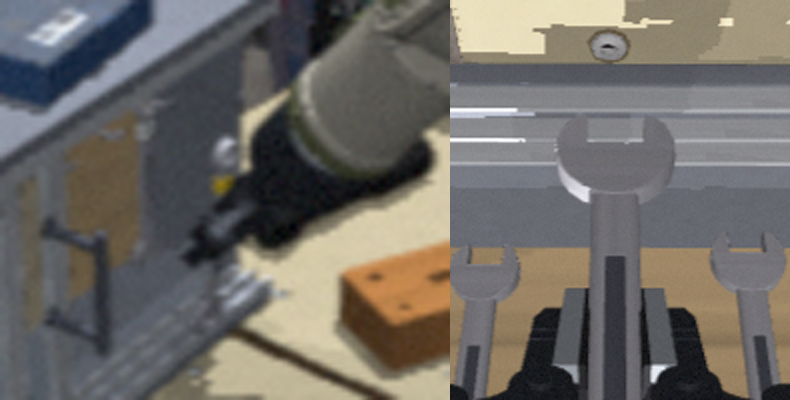

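The mosaic shows the ring in the scene view at (245,175) and the band at (244.4,181.8). The wrist view shows the jaw tips at (252.5,149), 59.5 px wide, and the spanner laterally centred. I'll fit the lean.

```bash
python3 - <<'E'
from look import *
S=viewer.camera_model("scene");Wm=viewer.camera_model("wrist")
y=R[:,1];Rs0=ori(C[2],36).T
def pts(lean,s,dx):  # lean>0: top toward robot ; s: shank offset up; dx: along tool z in pads
    u=Ro.from_rotvec(-y*np.radians(lean)).apply(up);n=np.cross(y,u)  # n forward
    g2=g+dx*R[:,2]
    return g2,u,n
def res(x):
    g2,u,n=pts(*x)
    a=proj(S,[g2+u*(.08+x[1]),g2+u*(.056+x[1])])-np.array([[244.2,174.5],[243.5,181.2]])
    j=g2-u*(.072-x[1])-n*.00375
    b=proj(Wm,[j,j+.017*y,j-.017*y])
    dep=(Wm["R"]@j+Wm["t"])[2]
    return np.r_[a.ravel()/1.0,(b[0]-[252.5,149.5])/1.5,(abs(b[1,0]-b[2,0])-59.5)/1.5,x[0]/5,x[1]/.004,x[2]/.004]
r=least_squares(res,[0,0,0],x_scale=[1,.001,.001]);print(r.x.round(4),r.fun.round(2));print(res([0,0,0]).round(2))
u=pts(*r.x)[1];print("axis lean cab deg",np.degrees(np.arctan2(-cab(u+[C[0],C[1],0])[0],u[2])).round(1))
E
```

```text
[ 0.56  0.14 -0.27  2.17 -0.74  0.29  2.6 ] [ 0.4  0.4 -0.7] 0.13458867502191932
grasp cab [-0.0738 -0.1903  0.1198] yaw,tilt [-0.1 38. ]
[ 2.3007 -0.0029 -0.0047] [-1.02  0.28 -0.81 -0.65  0.42  0.27 -0.67  0.46 -0.72 -1.18]
[-2.42 -0.05 -1.97 -0.9   0.42 -0.63 -0.74  0.    0.    0.  ]
axis lean cab deg 4.3
```

```bash
cat > ring.py <<'E'
from look import *
# in-hand: spanner axis leans 2.3 deg more than upright-at-36; ring 77 mm up the axis, 4.7 mm back along tool z
LEAN,UPO,DX=2.3,.077,-.0047
a=np.radians(36-LEAN);uT=np.array([-np.sin(a),0,-np.cos(a)])  # up in tool axes (tool x=-(cos t f+sin t k), z=sin t f-cos t k)
def ringw(p,R):return p-.005*R[:,2]+DX*R[:,2]+R@uT*UPO
def tcp_for(r,tilt):
    Rt=ori(C[2],tilt);return (pose2(C,[r])[0]-ringw(np.zeros(3),Rt),Rt)
print("ring cab now",cab(ringw(p,R)).round(4))
E
python3 - <<'E'
from ring import *
hy=-.1885
way=[tcp_for(r,t) for r,t in([(-.06,hy,.19),41],[(-.03,hy,.19),43],[(-.015,hy,.19),44],[(.01,hy,.19),44],[(.025,hy,.186),44],[(.025,hy,.178),44])]
for w in way: print(delta(w[1],w[0]))
show(q,way)
E
```

```text
[ 0.56  0.14 -0.27  2.17 -0.74  0.29  2.6 ] [ 0.4  0.4 -0.7] 0.13458867502191932
grasp cab [-0.0738 -0.1903  0.1198] yaw,tilt [-0.1 38. ]
ring cab now [-0.0825 -0.1903  0.2003]
[-0.1, -3.0, -0.1, -0.0153, 0.0019, 0.024]
[-0.1, -5.0, -0.1, -0.0415, 0.0019, 0.0438]
[-0.1, -6.0, -0.1, -0.0547, 0.002, 0.0537]
[-0.1, -6.0, -0.1, -0.0744, 0.002, 0.0691]
[-0.1, -6.0, -0.1, -0.0838, 0.0021, 0.0815]
[-0.1, -6.0, -0.1, -0.0788, 0.0021, 0.0878]
0 [ 0.82  0.23 -0.57  2.13 -0.7   0.18  2.6 ] 0.0 0.0 m 0.0
1 [ 0.8   0.29 -0.59  2.08 -0.7   0.13  2.6 ] 0.0 0.0 m 0.0
2 [ 0.79  0.32 -0.59  2.06 -0.69  0.11  2.6 ] 0.0 0.0 m 0.0
3 [ 0.68  0.35 -0.5   2.   -0.66  0.12  2.55] 0.0 0.0 m 0.05
4 [ 0.63  0.38 -0.46  1.97 -0.64  0.11  2.52] 0.0 0.0 m 0.05
5 [ 0.65  0.39 -0.48  1.98 -0.65  0.1   2.54] 0.0 0.0 m 0.04
```

Call:
play_rows --plan '[0,-1.5,0,-0.008,0.001,0.012,0,0,-3,0,-0.015,0.002,0.024,0,0,-3,0,-0.015,0.002,0.024,0,0,-4,0,-0.028,0.002,0.034,0,0,-5,0,-0.041,0.002,0.044,0,0,-6,0,-0.055,0.002,0.054,0,0,-6,0,-0.055,0.002,0.054,0,0,-6,0,-0.055,0.002,0.054,0]'

```text
clock: 17.02
position: [0.6661, -0.146, 0.1073]
ee_rot: [-0.033, 0.926, 0.013, 0.375]
ft_force: [0.2, 0.3, -1.1]
grip_width: 0.134
grasp_force: 69.0
```

```bash
python3 - <<'E'
from ring import *
hy=-.1885
for r in((-.005,hy,.19),(.01,hy,.19),(.025,hy,.186),(.025,hy,.178)): w=tcp_for(r,44);print(delta(w[1],w[0]))
S=viewer.camera_model("scene");im=viewer.camera("scene");cv2.imwrite("pics/scene5.png",im[:,:,::-1]);rw=ringw(p,R)
c=proj(S,[rw,rw-.024*np.array([0,0,1])]);print(c.round(1).tolist());u,v=c[1].astype(int)
k=cv2.inRange(cv2.cvtColor(im,cv2.COLOR_RGB2HSV),(18,120,70),(38,255,255))[v-12:v+12,u-12:u+12];yx=np.argwhere(k);print(len(yx),(yx.mean(0)[::-1]+[u-12,v-12]).round(1) if len(yx) else 0)
E
```

```text
[ 0.83  0.34 -0.63  2.06 -0.67  0.1   2.58] [ 0.2  0.3 -1.1] 0.1335358068085699
grasp cab [ 0.0029 -0.1869  0.1109] yaw,tilt [ 0. 44.]
ring cab now [-0.0142 -0.187   0.19  ]
[0.0, 0.0, 0.0, -0.0066, -0.0016, 0.0064]
[0.0, 0.0, 0.0, -0.0173, -0.0016, 0.0168]
[0.0, 0.0, 0.0, -0.0253, -0.0016, 0.0301]
[0.0, 0.0, 0.0, -0.0198, -0.0016, 0.0358]
[[226.7, 172.0], [226.8, 177.9]]
10 [226.9 178.2]
```

Call:
play_rows --plan '[0,0,0,-0.003,-0.0016,0.003,0,0,0,0,-0.0066,-0.0016,0.0064,0,0,0,0,-0.012,-0.0016,0.0115,0,0,0,0,-0.0173,-0.0016,0.0168,0,0,0,0,-0.0173,-0.0016,0.0168,0,0,0,0,-0.0173,-0.0016,0.0168,0]'

```text
clock: 17.82
position: [0.6905, -0.1458, 0.1074]
ee_rot: [-0.033, 0.926, 0.013, 0.375]
ft_force: [1.0, 0.9, -2.4]
grip_width: 0.131
grasp_force: 68.8
```

```bash
python3 - <<'E'
from ring import *
hy=-.1885
for r in((.01,hy,.19),(.018,hy,.187),(.026,hy,.186),(.026,hy,.178)): w=tcp_for(r,44);print(delta(w[1],w[0]))
E
```

```text
[ 0.72  0.36 -0.54  2.01 -0.64  0.11  2.54] [ 1.   0.9 -2.4] 0.13059785233270926
grasp cab [ 0.0272 -0.1884  0.111 ] yaw,tilt [ 0.  44.1]
ring cab now [ 0.0101 -0.1884  0.1901]
[0.0, 0.1, 0.0, 0.0002, -0.0001, -0.0]
[0.0, 0.1, 0.0, -0.0035, -0.0001, 0.0077]
[0.0, 0.1, 0.0, -0.0085, -0.0001, 0.014]
[0.0, 0.1, 0.0, -0.0029, -0.0001, 0.0197]
```

Call:
play_rows --plan '[0,0,0,-0.002,0,0.004,0,0,0,0,-0.0035,0,0.0077,0,0,0,0,-0.006,0,0.011,0,0,0,0,-0.0085,0,0.014,0,0,0,0,-0.0085,0,0.014,0,0,0,0,-0.0085,0,0.014,0]'

```text
clock: 18.58
position: [0.7028, -0.1456, 0.1029]
ee_rot: [-0.033, 0.927, 0.013, 0.373]
ft_force: [-67.0, 2.4, 44.9]
grip_width: 0.129
grasp_force: 107.0
```

```bash
python3 - <<'E'
from ring import *
hy=-.1885
for r in((.026,hy,.182),(.026,hy,.178),(.026,hy,.175)): w=tcp_for(r,44);print(delta(w[1],w[0]))
E
```

```text
[ 0.67  0.38 -0.48  1.98 -0.63  0.11  2.52] [-67.    2.4  44.9] 0.12860151189057478
grasp cab [ 0.0395 -0.1891  0.1065] yaw,tilt [ 0.  43.8]
ring cab now [ 0.0227 -0.1891  0.1857]
[0.0, -0.2, 0.0, -0.0, 0.0006, 0.0051]
[0.0, -0.2, 0.0, 0.0027, 0.0006, 0.0079]
[0.0, -0.2, 0.0, 0.0048, 0.0006, 0.0101]
```

```bash
python3 - <<'E'
from ring import *
hy=-.189
for r in((.016,hy,.186),(.016,hy,.181),(.016,hy,.177)): w=tcp_for(r,44);print(delta(w[1],w[0]))
E
```

```text
[ 0.67  0.38 -0.48  1.98 -0.63  0.11  2.52] [-67.    2.4  44.9] 0.12860151189057478
grasp cab [ 0.0395 -0.1891  0.1065] yaw,tilt [ 0.  43.8]
ring cab now [ 0.0227 -0.1891  0.1857]
[0.0, -0.2, 0.0, 0.0044, 0.0001, -0.0048]
[0.0, -0.2, 0.0, 0.0079, 0.0001, -0.0011]
[0.0, -0.2, 0.0, 0.0107, 0.0001, 0.0017]
```

Call:
play_rows --plan '[0,0,0,0.0036,0,-0.0035,0,0,0,0,0.0072,0,-0.007,0,0,0,0,0.0072,0,-0.007,0]'

```text
clock: 18.95
position: [0.6962, -0.1459, 0.1034]
ee_rot: [-0.033, 0.926, 0.013, 0.375]
ft_force: [0.1, 0.3, -0.6]
grip_width: 0.129
grasp_force: 69.1
```

```bash
python3 - <<'E'
from ring import *
hy=-.189
for r in((.016,hy,.184),(.016,hy,.181),(.016,hy,.178)): w=tcp_for(r,44);print(delta(w[1],w[0]))
S=viewer.camera_model("scene");im=viewer.camera("scene");cv2.imwrite("pics/scene6.png",im[:,:,::-1]);rw=ringw(p,R)
c=proj(S,[rw,rw-.024*np.array([0,0,1])]);print(c.round(1).tolist());u,v=c[1].astype(int)
k=cv2.inRange(cv2.cvtColor(im,cv2.COLOR_RGB2HSV),(18,120,70),(38,255,255))[v-12:v+12,u-12:u+12];yx=np.argwhere(k);print(len(yx),(yx.mean(0)[::-1]+[u-12,v-12]).round(1) if len(yx) else 0)
Wm=viewer.camera_model("wrist");im=viewer.camera("wrist");cv2.imwrite("pics/wrist6.png",im[:,:,::-1])
g0=cv2.cvtColor(cv2.imread("pics/wrist4.png"),cv2.COLOR_BGR2GRAY)[120:260,215:290];g1=cv2.cvtColor(im,cv2.COLOR_RGB2GRAY)
mm=cv2.matchTemplate(g1,g0[20:90,10:66],cv2.TM_CCOEFF_NORMED);print("jaw shift",cv2.minMaxLoc(mm)[1::2],"was (225,140)")
E
```

```text
[ 0.71  0.38 -0.53  2.   -0.63  0.1   2.53] [ 0.1  0.3 -0.6] 0.1292646683587143
grasp cab [ 0.0329 -0.1889  0.107 ] yaw,tilt [-0.  44.1]
ring cab now [ 0.0158 -0.1889  0.1861]
[-0.0, 0.1, -0.0, 0.0014, -0.0001, 0.0016]
[-0.0, 0.1, -0.0, 0.0035, -0.0001, 0.0037]
[-0.0, 0.1, -0.0, 0.0056, -0.0001, 0.0059]
[[220.3, 170.3], [220.4, 176.1]]
11 [220.5 176.6]
jaw shift (0.4796498119831085, (359, 297)) was (225,140)
```

Call:
play_rows --plan '[0,0,0,0.0014,0,0.0015,0,0,0,0,0.0028,0,0.0029,0,0,0,0,0.0042,0,0.0043,0,0,0,0,0.0056,0,0.0058,0,0,0,0,0.0056,0,0.0058,0]'

```text
clock: 19.68
position: [0.6975, -0.146, 0.0971]
ee_rot: [-0.033, 0.926, 0.013, 0.376]
ft_force: [-4.7, 0.9, 9.6]
grip_width: 0.127
grasp_force: 70.3
```

Call:
play_rows --plan '[0,0,0,0.0007,0,0.0007,0,0,0,0,0.0014,0,0.0014,0,0,0,0,0.0014,0,0.0014,0]'

```text
clock: 20.05
position: [0.6985, -0.1462, 0.0969]
ee_rot: [-0.033, 0.925, 0.012, 0.378]
ft_force: [-9.2, 1.5, 19.4]
grip_width: 0.132
grasp_force: 71.3
```

Upward force at the expected height means the ring sits on the hook. I'll relieve the load and release gently.

Call:
play_rows --plan '[0,0,0,-0.001,0,-0.001,0.05,0,0,0,-0.001,0,-0.001,0.16,0,0,0,-0.001,0,-0.001,0.18,0,0,0,-0.001,0,-0.001,0.2,0,0,0,-0.001,0,-0.001,0.25,0,0,0,-0.001,0,-0.001,0.3,0,0,0,-0.001,0,-0.001,0.33,0,0,0,-0.001,0,-0.001,0.33]' --squeeze 20

```text
clock: 21.05
position: [0.6962, -0.1458, 0.0948]
ee_rot: [-0.033, 0.926, 0.013, 0.375]
ft_force: [0.4, 0.8, -0.6]
grip_width: 0.33
grasp_force: 0.0
```

```bash
python3 - <<'E'
from look import *
hang=np.array([[.02,-.189,.1765],[.02,-.189,.1525],[.02,-.189,.0265]])
for n in("scene","wrist"):
    S=viewer.camera_model(n);im=viewer.camera(n);cv2.imwrite(f"pics/{n}7.png",im[:,:,::-1]);c=proj(S,pose2(C,hang));print(n,c.round(1).tolist())
    if n=="scene":
        u,v=c[1].astype(int);k=cv2.inRange(cv2.cvtColor(im,cv2.COLOR_RGB2HSV),(18,110,60),(38,255,255))[v-12:v+12,u-12:u+12];yx=np.argwhere(k);print(len(yx),(yx.mean(0)[::-1]+[u-12,v-12]).round(1) if len(yx) else 0)
    else:
        v=int(c[2,1]);print([im[r,235:275:2].max(1).tolist() for r in(v+5,)])
back=(p-.09*R[:,2],R);print(delta(R,back[0]))
show(q,[back,W([-.16,-.19,.22],15)])
E
```

```text
[ 0.73  0.4  -0.55  2.   -0.63  0.08  2.54] [ 0.4  0.8 -0.6] 0.32999432292830205
grasp cab [ 0.033  -0.1888  0.0984] yaw,tilt [-0.  44.1]
scene [[219.5, 172.3], [219.6, 178.0], [220.2, 206.7]]
10 [221.6 178.6]
wrist [[253.8, 520.7], [253.6, 422.5], [252.9, 127.2]]
[[142, 138, 138, 139, 140, 141, 141, 137, 139, 139, 140, 137, 139, 141, 139, 141, 140, 138, 139, 140]]
[-0.0, 0.0, 0.0, 0.0, 0.0, -0.09]
0 [ 0.87  0.17 -0.62  2.09 -0.69  0.24  2.56] 0.0 0.0 m 0.04
1 [ 0.72 -0.02 -0.44  1.94 -0.12  0.97  1.98] 0.0 0.0 m 0.48
```

Call:
play_rows --plan '[0,0,0,0,0,-0.008,0.33,0,0,0,0,0,-0.018,0.33,0,0,0,0,0,-0.03,0.33,0,0,0,0,0,-0.042,0.33,0,0,0,0,0,-0.055,0.33,0,0,0,0,0,-0.072,0.33,0,0,0,0,0,-0.09,0.33,0,0,0,0,0,-0.09,0.33]'

```text
clock: 22.15
position: [0.6335, -0.151, 0.1607]
ee_rot: [-0.033, 0.926, 0.012, 0.376]
ft_force: [-0.4, -0.3, 0.8]
grip_width: 0.329
grasp_force: 0.0
```

```bash
python3 - <<'E'
from look import *
hang=np.array([[.016,-.189,.1765],[.016,-.189,.1525],[.016,-.189,.0265]])
for n in("scene","wrist"):
    S=viewer.camera_model(n);im=viewer.camera(n);cv2.imwrite(f"pics/{n}8.png",im[:,:,::-1]);c=proj(S,pose2(C,hang));print(n,c.round(1).tolist())
    hsv=cv2.cvtColor(im,cv2.COLOR_RGB2HSV);u,v=c[1].astype(int);w=12 if n=="scene" else 35
    k=cv2.inRange(hsv,(18,110,60),(38,255,255))[max(0,v-w):v+w,u-w:u+w];yx=np.argwhere(k);print(len(yx),(yx.mean(0)[::-1]+[u-w,v-w]).round(1) if len(yx) else 0)
w=W([-.2,-.15,.24],10,-.15);print(cab(p),delta(w[1],w[0]))
show(q,[w,W([-.13,-.06,.19],28,-.15),W([-.071,-.062,.148],28,-.15),W([-.071,-.278,.148],28,-.15)])
E
```

```text
[ 0.94  0.18 -0.69  2.1  -0.68  0.23  2.56] [-0.4 -0.3  0.8] 0.3293977076486346
grasp cab [-0.03   -0.1896  0.1643] yaw,tilt [-0.2 44.1]
scene [[220.3, 172.6], [220.5, 178.4], [221.1, 207.0]]
15 [222.  178.6]
wrist [[254.1, 312.0], [254.0, 269.5], [253.7, 109.4]]
488 [252.1 269.4]
[-0.02651674 -0.18964584  0.16067427] [5.8, 34.0, 11.4, 0.0689, 0.039, -0.1787]
0 [ 0.73 -0.11 -0.52  1.96 -0.07  1.1   1.66] 0.0 0.0 m 0.39
1 [ 0.66 -0.16 -0.7   2.18 -0.01  0.61  1.37] 0.0 0.0 m 0.24
2 [ 0.64  0.08 -0.75  2.11  0.34  0.52  1.07] 0.0 0.0 m 0.31
3 [ 0.98  0.24 -0.68  1.95  0.11  0.53  1.7 ] 0.0 0.0 m 0.47
```

The spanner hangs as predicted: the band is at (252,269) in the wrist image against (254,269.5). I'll withdraw and go to the handle.

Call:
play_rows --plan '[0,0,0,0,0,-0.03,0.4,0,0,0,0,0,-0.065,0.45,1.5,8.5,3,0.017,0.01,-0.095,0.45,3,17,6,0.035,0.02,-0.125,0.45,4.4,25.5,9,0.052,0.03,-0.152,0.45,5.8,34,11.4,0.069,0.039,-0.179,0.45,5.8,34,11.4,0.069,0.039,-0.179,0.45,5.8,34,11.4,0.069,0.039,-0.179,0.45]'

```text
clock: 23.25
position: [0.458, -0.1236, 0.2392]
ee_rot: [0.074, 0.993, -0.006, 0.088]
ft_force: [-0.0, 0.8, 0.1]
grip_width: 0.449
grasp_force: 0.0
```

```bash
python3 - <<'E'
from look import *
print(cab(p))
for w in(W([-.13,-.06,.19],28,-.15),W([-.071,-.0615,.148],28,-.15)):print(delta(w[1],w[0]))
show(q,[W([-.13,-.06,.19],28,-.15),W([-.071,-.062,.148],28,-.15),W([-.071,-.278,.148],28,-.15)])
E
```

```text
[ 1.28 -0.14 -1.    1.94 -0.16  1.1   1.75] [-0.   0.8  0.1] 0.44917669663043724
grasp cab [-0.2005 -0.1497  0.2441] yaw,tilt [-11.9  10.1]
[-0.19961597 -0.14984952  0.23922297]
[0.1, -17.9, 0.1, -0.0391, 0.1027, 0.0571]
[0.1, -17.9, 0.1, -0.0887, 0.114, 0.1087]
0 [ 1.21 -0.25 -1.16  2.15 -0.28  0.62  1.62] 0.0 0.0 m 0.25
1 [ 1.09  0.2  -1.25  2.09  0.58  0.57  0.9 ] 0.0 0.0 m 0.22
2 [ 1.4   0.43 -1.2   1.94  0.58  0.61  1.34] 0.0 0.0 m 0.27
```

Call:
play_rows --plan '[0,-6,0,-0.013,0.034,0.019,0.45,0,-12,0,-0.026,0.068,0.038,0.45,0,-18,0,-0.039,0.103,0.057,0.45,0,-18,0,-0.039,0.103,0.057,0.45,0,-18,0,-0.039,0.103,0.057,0.45,0,-18,0,-0.055,0.107,0.074,0.45,0,-18,0,-0.072,0.11,0.091,0.45,0,-18,0,-0.089,0.114,0.109,0.45,0,-18,0,-0.089,0.114,0.109,0.45,0,-18,0,-0.089,0.114,0.109,0.45]'

```text
clock: 24.5
position: [0.5799, -0.0265, 0.1468]
ee_rot: [0.072, 0.968, -0.016, 0.24]
ft_force: [0.1, 0.3, -0.3]
grip_width: 0.451
grasp_force: 0.0
```

```bash
python3 - <<'E'
from look import *
print(cab(p))
m=viewer.camera_model("wrist");im=viewer.camera("wrist");gr=im.max(2)
H=proj(m,pose2(C,[[-.075,-.062,z] for z in(.11,.13,.16)]))
for u,v in H:
    a=np.where(gr[int(v),int(u)-25:int(u)+26]<75)[0]+int(u)-25;print(round(u,1),int(v),a.min() if len(a) else 0,a.max() if len(a) else 0)
w=W([-.071,-.278,.148],28,-.15);print(delta(w[1],w[0]))
E
```

```text
[ 1.11  0.21 -1.27  2.07  0.57  0.6   0.92] [ 0.1  0.3 -0.3] 0.4507434028706024
grasp cab [-0.0734 -0.0611  0.1512] yaw,tilt [-12.2  27.8]
[-0.07111858 -0.0616216   0.14679964]
250.5 200 243 260
250.5 230 242 267
250.6 286 240 262
[0.1, -0.2, 0.0, -0.0427, -0.211, 0.0213]
```

Call:
play_rows --plan '[0,0,0,0,0,0,0.1,0,0,0,0,0,0,0,0,0,0,0,0,0,0,0,0,0,0,0,0,0,0,0,0,-0.004,-0.02,0.002,0,0,0,0,-0.01,-0.05,0.005,0,0,0,0,-0.016,-0.08,0.008,0,0,0,0,-0.022,-0.11,0.011,0,0,0,0,-0.028,-0.14,0.014,0,0,0,0,-0.034,-0.17,0.017,0,0,0,0,-0.039,-0.195,0.02,0,0,0,0,-0.042,-0.207,0.021,0,0,0,0,-0.043,-0.211,0.021,0,0,0,0,-0.043,-0.211,0.021,0]' --squeeze 20

```text
clock: 26.3
position: [0.5932, -0.2426, 0.1486]
ee_rot: [0.073, 0.968, -0.018, 0.238]
ft_force: [-20.3, 6.2, 12.1]
grip_width: 0.107
grasp_force: 22.5
```

```bash
python3 - <<'E'
from look import *
print(cab(p))
E
```

```text
[ 1.42  0.43 -1.22  1.91  0.56  0.64  1.37] [-20.3   6.2  12.1] 0.10732617977968725
grasp cab [-0.0755 -0.2776  0.153 ] yaw,tilt [-12.8  27.6]
[-0.0732572  -0.27812718  0.14858159]
```

Call:
play_rows --plan '[0,0,0,-0.0002,-0.001,0.0001,0,0,0,0,-0.0004,-0.002,0.0002,0,0,0,0,-0.0004,-0.002,0.0002,0]'

```text
clock: 26.68
position: [0.5932, -0.2427, 0.1485]
ee_rot: [0.072, 0.969, -0.018, 0.238]
ft_force: [-26.8, 11.6, 19.9]
grip_width: 0.115
grasp_force: 23.5
```

```bash
python3 - <<'E'
from look import *
print(cab(p))
E
```

```text
[ 1.42  0.44 -1.22  1.91  0.56  0.64  1.37] [-26.8  11.6  19.9] 0.11469790999619403
grasp cab [-0.0755 -0.2777  0.1529] yaw,tilt [-12.6  27.6]
[-0.07322712 -0.2782393   0.14850531]
```

Call:
play_rows --plan '[0,0,0,0,0,0,0.2,0,0,0,0,0,0,0.45,0,0,0,0,0,0,0.45,0,0,0,0,0,0,0.45,0,0,0,0,0,-0.02,0.45,0,0,0,0,0,-0.05,0.45,0,0,0,0,0,-0.09,0.45,0,0,0,0,0,-0.12,0.45,0,0,0,0,0,-0.14,0.45,0,0,0,0,0,-0.14,0.45,0,0,0,0,0,-0.14,0.45]'

```text
clock: 28.05
position: [0.5309, -0.2351, 0.2737]
ee_rot: [0.072, 0.968, -0.019, 0.241]
ft_force: [0.1, -0.2, 0.1]
grip_width: 0.445
grasp_force: 0.0
```

```bash
python3 - <<'E'
from look import *
m=viewer.camera_model("wrist");im=viewer.camera("wrist");cv2.imwrite("pics/w9.png",im[:,:,::-1]);gr=im.max(2)
H=proj(m,pose2(C,[[-.075,-.278,z] for z in(.11,.13,.15,.17)]));H2=proj(m,pose2(C,[[-.075,-.268,z] for z in(.11,.13,.15,.17)]))
for (u,v),h in zip(H,H2):
    a=np.where(gr[int(v),int(u)-20:int(u)+21]<75)[0]+int(u)-20;print(round(u,1),"10mm->",round(h[0],1),int(v),a.min() if len(a) else 0,a.max() if len(a) else 0)
S=viewer.camera_model("scene");im=viewer.camera("scene");cv2.imwrite("pics/scene9.png",im[:,:,::-1])
c=proj(S,pose2(C,[[.016,-.189,.1525],[.025,-.134,.1525]]));hsv=cv2.cvtColor(im,cv2.COLOR_RGB2HSV)
for (u,v),l,h in zip(c.astype(int),((18,60,60),(100,90,60)),((38,255,255),(125,255,255))):
    k=cv2.inRange(hsv,l,h)[v-8:v+8,u-8:u+8];yx=np.argwhere(k);print(u,v,len(yx),(yx.mean(0)[::-1]+[u-8,v-8]).round(1) if len(yx) else 0)
E
```

```text
[ 1.88 -0.14 -1.34  1.9  -0.41  0.85  2.13] [ 0.1 -0.2  0.1] 0.44544022886077
grasp cab [-0.1371 -0.2657  0.2781] yaw,tilt [-13.   27.9]
254.6 10mm-> 264.6 147 250 259
254.7 10mm-> 265.2 161 250 262
254.7 10mm-> 265.8 176 250 268
254.8 10mm-> 266.5 192 249 260
220 178 12 [221.7 178.6]
209 184 7 [209.7 183.9]
```

```bash
python3 -c "
from workcell import manip
print(manip.hand_in())"
```

```text
the job is handed in; nothing more can be done
None
```

The spanner hangs on the free hook with the right door shut against its stop, confirmed in the last camera pictures, and I handed in at about 28 s; while hanging it, the hand pressed on something, probably the fingertips on the back panel, with the wrist force reading about 80 N (limit 120 N) before I backed off.

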